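Check under two crates and push the stamped one to dispatch

TASK

Two crates of sawn discs stand against the steel stop bar: tip up first the left one and then the right one (as seen from the robot), each over its bottom edge at the bar, about two thirds of the way onto its side but not over, to look underneath, and let each back down flat with the fingers without letting it drop. Then push the crate that has the stamp on its underside across the bench until it stands square against the dispatch fence, and leave the other crate where it was. Only push with the fingertips, never pick a crate up, and disturb nothing else.

Things in the scene. Friction and masses are not known exactly. Their poses are not given: they have to be found in the camera images.
- stop_bar: fixed flat steel bar on the bench, set slantwise, 460 mm long, 30 wide, 6 high; both crates stand with the near wall against it (up to 3 mm off), so a crate pushed high up towards the bar cannot slide and tips. Origin: on the bench, middle of its face towards the crates; x square to the bar, towards the crates and the fence; y along it, to the left and towards the robot
- dispatch_fence: dispatch line: fixed aluminium angle, 740 mm long, 40 high, on the other side of the crates, roughly parallel to the stop bar, with yellow tape across both ends. Origin: on the bench, middle of its face towards the crates; x square to the face, away from the crates; y along it, to the left. Its face is 225 to 260 mm from the bar's crate-side face, up to 0.06 rad out of parallel
- stamp (a point): middle of the white stencilled stamp (a 77 mm ring with a bar through it) under the stamped crate; fixed to that crate at the middle of its underside, 3 mm above its lower edges
- crate_a: open grey plastic crate, one of two that look alike from above, one stamped underneath: 110 mm deep (x), 150 wide (y), 70 high, plain upright walls 4 mm; sawn steel discs sit fast in it, tops 22 mm up. 0.5 to 0.8 kg, mass centre about 16 mm up; goes over if tipped past about 1.25 rad. Origin: middle of the underside; x points square away from the stop bar, y along it to the left, z up
- crate_a_near_edge (a point): middle of the lower edge of crate_a's near wall (at the stop bar), the edge over which it tips: 55 mm in -x from the crate's origin, at bench height; while tipping it shifts up to 5 mm away from the bar and up to 3 mm up
- crate_b: open grey plastic crate, one of two that look alike from above, one stamped underneath: 110 mm deep (x), 150 wide (y), 70 high, plain upright walls 4 mm; sawn steel discs sit fast in it, tops 22 mm up. 0.5 to 0.8 kg, mass centre about 16 mm up; goes over if tipped past about 1.25 rad. Origin: middle of the underside; x points square away from the stop bar, y along it to the left, z up
- crate_b_near_edge (a point): middle of the lower edge of crate_b's near wall (at the stop bar), the edge over which it tips: 55 mm in -x from the crate's origin, at bench height; while tipping it shifts up to 5 mm away from the bar and up to 3 mm up
- blank: bystander, leave alone: sawn round steel blank, 36 mm across, 50 mm high, standing between the two crates; origin in the middle of its underside
- tote: bystander, leave alone: black open box 115 (x) x 110 (y) x 50 mm high holding a carton, already standing at the dispatch fence near its left (+y) end; origin in the middle of its underside
- tube: bystander, leave alone: square steel tube offcut 110 x 30 x 30 mm lying on the robot's side of the stop bar, to the right; origin in the middle of its underside
- spanner: bystander, leave alone: open-ended spanner lying flat on the robot's side of the stop bar; origin in the middle of its underside
- brush: bystander, leave alone: hand brush lying at the left; origin in the middle of its underside
- oil: bystander, leave alone: white bottle of cutting oil, 60 mm across, 150 mm high, standing at the left; origin in the middle of its underside
- scriber: bystander, leave alone: thin steel scriber, 130 mm long, 10 mm thick, lying at the right, near the robot; origin in the middle of its underside

How it is judged:
By the outcome, as a careful person would: the job done as asked, in the order asked, and still so for the second after the job is handed in, with the robot touching nothing.
It also fails if it takes over 72 s, if anything falls off the work surface, if the arm or the gripper's body presses on something with over 40 N, if the wrist force passes 120 N, or if a joint passes its speed limit or range.

ROBOT

A 6-joint arm with a two-finger parallel gripper is mounted at the origin on the work surface. World frame = base frame: x ahead of the robot, y to its left, z up, the work surface at z = 0. Lengths are in m, angles in rad, forces in N, time in s.
With the tool pointing down it reaches from about 0.25 to 0.775 m from the base axis. Payload 4 kg.
Tool frame: the origin (TCP) lies on the centre line of the jaws, within the pads' length; the fingertips stand 8 mm ahead of it and the grasp point (between the pads) lies 11 mm behind it; z points along the fingers, y is the direction in which the jaws open and shut (so a half turn about z gives the same grasp; the last joint's range is limited). The gripper opens to 94 mm and grips with 3 to 60 N. Pads are 16 mm wide; open, the fingers measure 119 mm over their backs; the gripper's body (75 mm by 177 mm) begins 78 mm behind the grasp point.
Start: joints at [-1.364, 0.087, 1.371, -0, 1.684, -0.103], TCP at [0.168, -0.524, 0.214] pointing down, gripper open.
Joint ranges: [-3.1, 3.1], [-0.76, 2.03], [0.27, 2.55], [-1.08, 4.22], [0.17, 2.65], [-2.57, 2.57]. Speed limits (rad/s): [2.79, 2.79, 3.14, 3.14, 3.14, 3.14].

INTERFACE

Orientations are given as [roll, pitch, yaw] about the fixed x, y, z axes, in that order (R = Rz(yaw) Ry(pitch) Rx(roll)).
In Python, from bench import * gives the robot as it stands.
- The arm moves only by the tool step_arm, never from a script. Its argument "steps" is a list of rows, each an object of numbers: "jaw": the opening, from 0 (shut) to 1 (fully open); "tx", "ty", "tz": the shift along the tool's x, y, z in m; "ax", "ay", "az": the turn, a rotation vector about the tool's x, y, z in rad. In form: [{"jaw": .., "tx": .., "ty": .., "tz": .., "ax": .., "ay": .., "az": ..}, ...]. A call has 1 to 8 rows; each row is the pose to reach, as a shift and turn from the pose measured when the call began, along the tool's axes at that moment; what a row does not reach only later rows make up. A row lasts 1/10 s, in which the tool goes at most 50 mm and 8.59 degrees, less where a joint would pass 70% of its speed; a pose out of reach is approached as far as the arm can. A call with a gripper value outside its range is refused whole. The fingers move at their own pace and stop on an object; the grip force is fixed at half the most. Time passes only in rows, so rows that repeat a pose let the fingers close. It gives the time, the measured TCP pose, the force and the opening at its end, in the units of the state.
- get_obs(): the state, without advancing time (a new reading comes with each control period).
- snapshot(name): name is "scene" or "top"; returns (picture, depth): 384x512x3 uint8, red, green, blue; 384x512 float32, m along the optical axis (not along the pixel's ray), 0 where there is no reading.
- camera_model(name): a dict with "intrinsics" (3x3 intrinsics, pixels), "k1" (the pictures are not rectified: a ray, as slopes to the right and down, at radius r is drawn at 1 + k1 r^2 times it, then the intrinsics apply), "origin" and "orientation" of the camera in the world. Camera axes: x right, y down, z forward; pixel columns grow to the right and rows downward; lengths in m; the calibration is good to about 2 mm. A picture is of the moment at which its call begins. camera_model takes no time and is no camera call.
- close_job(): hands the job in, once; it reports no verdict.
Trained networks look in the newest picture that a camera, given by its name, has taken for a name from the list of things; names that differ only in an ending like _2 or _b are one class to them, and where a whole thing is asked for, a point or a joint stands for the part that bears it (a point fixed in the world has none). Each returns a list of dicts, best first, with "confidence" (0 to 1); they miss things now and then, are a little off and sometimes report something else, mostly with a low value. They report only what shows in the picture. A call takes as long as a camera call.
- silhouettes(camera, query): "pixels" (384x512 bool, what is visible of it) and "rect" ([left, top, right, bottom] in pixels, round what is visible of it).
The state is a dict: "time": time; "joint_positions": joint angles; "qvel": joint speeds; "joint_torque": joint torques, N m; "tool_pos": TCP position; "ee_rot": TCP orientation; "wrist_force": force on the tool from outside, world axes, zero at the start; "wrist_torque": the same for the moment, N m; "width": finger opening in m.
Only numpy, scipy, OpenCV 4.12 (cv2) and the standard library are available. Lean on these libraries where they do the work, as an engineer would, in place of code of your own. Each camera call takes 0.05 s, during which the arm holds its last target. There are 200 camera calls.

## Working session

There is one attempt and no reset: what is moved stays moved. The work goes in short steps, Python scripts to look and compute and a tool call to move; the robot and the scene stay as the last step left them, time stands still between calls to the robot, and variables do not carry over. Pictures are saved under pics/ and viewed, about 8 in all and at most 12, crops included, and the job is handed in when it is done.

Besides the shell and the picture viewer there is one more tool, called after ">>>" as name(argument=value, ...) on one line, values as JSON. step_arm: Moves the arm, as the interface text tells. Its arguments: {"type":"object","properties":{"steps":{"type":"array"}},"required":["steps"]}

```bash
ls; mkdir -p pics; python3 - <<'E'
from bench import *
import cv2,numpy as np
o=get_obs();print({k:np.round(v,3) for k,v in o.items()})
ims=[]
for n in("scene","top"):
    p,d=snapshot(n);c=camera_model(n);print(n,c)
    cv2.imwrite(f"pics/{n}0.png",cv2.resize(p[:,:,::-1],(768,576),interpolation=cv2.INTER_CUBIC))
E
```

```text
pics
{'time': np.float64(0.0), 'joint_positions': array([-1.364,  0.088,  1.372, -0.   ,  1.684, -0.103]), 'qvel': array([ 0.001,  0.   ,  0.002, -0.002,  0.001, -0.001]), 'joint_torque': array([ 1.0000e-03, -3.4017e+01, -3.0243e+01,  7.2000e-02,  3.3000e-02,
       -0.0000e+00]), 'tool_pos': array([ 0.168, -0.523,  0.212]), 'ee_rot': array([-3.139, -0.   ,  0.31 ]), 'wrist_force': array([ 0.374, -0.369, -0.068]), 'wrist_torque': array([ 0.033,  0.042, -0.074]), 'width': np.float64(0.094)}
scene {'intrinsics': array([[485.06592632,   0.        , 252.08238291],
       [  0.        , 485.06592632, 193.43931302],
       [  0.        ,   0.        ,   1.        ]]), 'k1': -0.021623628971582612, 'origin': array([ 1.06378479, -0.91505356,  0.93963272]), 'orientation': array([-2.27251966, -0.01002796,  0.54281814])}
top {'intrinsics': array([[431.21815342,   0.        , 255.67357667],
       [  0.        , 431.21815342, 194.561021  ],
       [  0.        ,   0.        ,   1.        ]]), 'k1': -0.11740586382519692, 'origin': array([0.41826126, 0.03261868, 1.35430244]), 'orientation': array([-3.07571109, -0.00510871, -1.55778499])}
```

View pics/scene0.png

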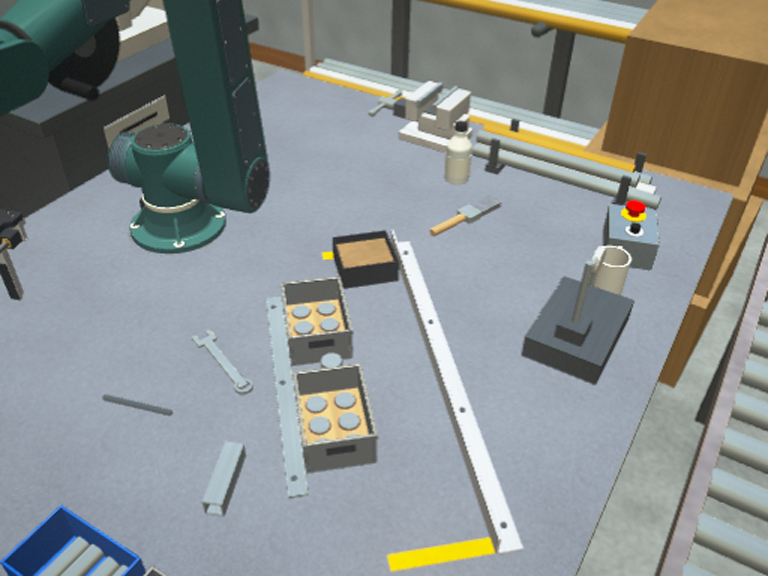

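View pics/top0.png

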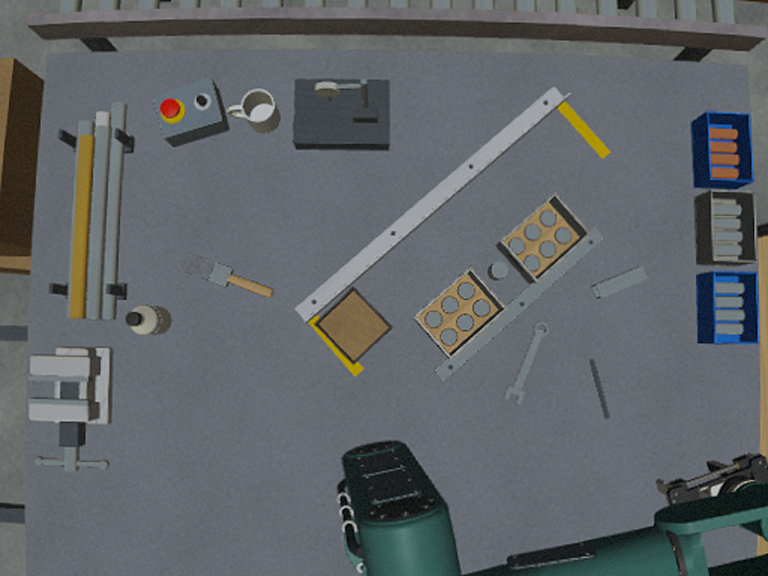

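The scene view shows the bar at (275,300)-(298,490), the crates at (318,320) and (335,415), and the fence on the right. In the top view, the left crate is at (460,312), the right crate at (542,238), the blank at (498,270) and the tote at (350,325).

```bash
cat >h.py <<'E'
from bench import *
import cv2,numpy as np
from scipy.spatial.transform import Rotation as R
def cam(n):
    c=camera_model(n);return c["intrinsics"],c["k1"],c["origin"],R.from_euler('xyz',c["orientation"]).as_matrix()
def cloud(n,d,m=None):
    K,k1,o,Rc=cam(n)
    v,u=np.nonzero((d>0) if m is None else (m&(d>0)))
    s=cv2.undistortPoints(np.c_[u,v].astype(float)[:,None],K,np.array([k1,0,0,0]))[:,0]
    z=d[v,u];return (np.c_[s*z[:,None],z])@Rc.T+o
def proj(n,P):
    K,k1,o,Rc=cam(n);r=(np.atleast_2d(P)-o)@Rc;return cv2.projectPoints(r[:,None],np.zeros(3),np.zeros(3),K,np.array([k1,0,0,0]))[0][:,0]
def rect(P):
    (c,s,a)=cv2.minAreaRect(P[:,:2].astype(np.float32));return np.round(c,4),np.round(s,4),round(float(np.deg2rad(a)),3)
E
python3 - <<'E'
from h import *
for n in("top","scene"):
  p,d=snapshot(n)
  for q in("crate_a","stop_bar","dispatch_fence","blank","tote","tube","spanner"):
    for s in silhouettes(n,q)[:3]:
        P=cloud(n,d,s["pixels"]);
        if len(P)<20: continue
        zt=np.percentile(P[:,2],95)
        print(n,q,round(s["confidence"],2),s["rect"],len(P),"ztop",round(zt,3),*rect(P[P[:,2]>zt-(.008 if zt>.02 else .02)]))
E
```

```text
top crate_a 0.66 [275.8, 178.5, 336.8, 239.3] 1935 ztop 0.071 [ 0.4644 -0.1255] [0.1133 0.1531] 0.73
top stop_bar 0.68 [292.0, 154.0, 402.8, 256.7] 1122 ztop 0.011 [ 0.4865 -0.2615] [0.0342 0.4588] 0.722
top dispatch_fence 0.88 [200.7, 59.7, 404.3, 248.5] 3205 ztop 0.04 [ 0.6836 -0.0824] [0.1313 0.7221] 0.906
top blank 0.5 [323.5, 175.0, 339.7, 184.6] 149 ztop 0.055 [ 0.5527 -0.2074] [0.0326 0.0338] 0.774
top tote 0.69 [209.4, 192.0, 262.5, 239.8] 1347 ztop 0.05 [0.4373 0.0889] [0.1138 0.1092] 0.799
top tube 0.74 [395.0, 177.3, 430.1, 198.4] 380 ztop 0.035 [ 0.5357 -0.4696] [0.0309 0.1118] 0.395
top spanner 0.71 [337.3, 216.4, 363.7, 272.3] 298 ztop 0.012 [ 0.366  -0.2749] [0.0326 0.1743] 1.185
scene crate_a 0.81 [195.4, 242.3, 251.2, 314.4] 3327 ztop 0.07 [ 0.62   -0.2979] [0.1129 0.1588] 0.727
scene crate_a 0.75 [185.4, 183.9, 235.3, 244.2] 2204 ztop 0.07 [ 0.4658 -0.1266] [0.1127 0.1604] 0.735
scene stop_bar 0.78 [177.0, 193.7, 204.5, 332.2] 1612 ztop 0.009 [ 0.4916 -0.2616] [0.0337 0.463 ] 0.722
scene dispatch_fence 0.59 [212.5, 157.5, 348.9, 377.8] 4185 ztop 0.04 [ 0.692  -0.0968] [0.0152 0.7221] 0.732
scene blank 0.5 [214.1, 232.4, 228.0, 250.1] 127 ztop 0.065 [ 0.5744 -0.2397] [0.0198 0.004 ] 0.689
scene tote 0.98 [219.2, 153.5, 266.2, 192.6] 1400 ztop 0.05 [0.4528 0.0641] [0.1263 0.1728] 0.738
scene tube 0.59 [135.8, 293.4, 162.8, 344.8] 797 ztop 0.031 [ 0.5355 -0.4709] [0.0324 0.1129] 0.385
scene spanner 0.77 [127.4, 219.0, 171.9, 262.6] 470 ztop 0.01 [ 0.3693 -0.2752] [0.0402 0.1823] 1.196
```

```bash
cat >>h.py <<'E'
PHI=.726;EX=np.array([np.cos(PHI),np.sin(PHI)]);EY=np.array([-EX[1],EX[0]]);O=np.array([.500,-.2515])
def tobar(P): d=np.asarray(P)[...,:2]-O;return np.stack([d@EX,d@EY],-1)
def rows(targets,jaw=1,yaw=PHI,roll=np.pi,pitch=0):
    "targets: list of bar X,Y, world Z of TCP (optional 4th: yaw)"
    o=get_obs();R0=R.from_euler('xyz',o["ee_rot"]);out=[]
    for t in targets:
        w=np.r_[O+t[0]*EX+t[1]*EY,t[2]];s=R0.inv().apply(w-o["tool_pos"])
        a=(R0.inv()*R.from_euler('xyz',[roll,pitch,t[3] if len(t)>3 else yaw])).as_rotvec()
        r=dict(zip(("jaw","tx","ty","tz","ax","ay","az"),[jaw]+[round(float(x),4) for x in s]+[round(float(x),3) for x in a]))
        out.append(r)
    import json;print("at",tobar(o["tool_pos"]).round(4),o["tool_pos"].round(4),o["ee_rot"].round(3),"F",o["wrist_force"].round(1),"t",o["time"]);print(json.dumps(out))
E
python3 - <<'E'
from h import *
for n in("top","scene"):
    p,d=snapshot(n);P=cloud(n,d);b=tobar(P);z=P[:,2]
    for nm,y in(("L",.117),("R",-.114)):
        m=(abs(b[:,0]-.058)<.085)&(abs(b[:,1]-y)<.1)&(z>.062)&(z<.08)
        # blank is only 50 high
        c,s,a=rect(P[m]);print(n,nm,c,s,a,"bar",tobar(c).round(4),"ext",np.percentile(b[m],[1,99],axis=0).round(4).tolist())
    m=(b[:,0]>.2)&(b[:,0]<.29)&(z>.033)&(z<.046)&(b[:,1]<.18)&(abs(b[:,1])<.4)
    ys=[];xs=[]
    for y in np.arange(-.25,.17,.02):
        q=m&(abs(b[:,1]-y)<.01)
        if q.sum()>3: xs.append(np.percentile(b[q,0],5));ys.append(y)
    print(n,"fence edge x(y)=",np.polyfit(ys,xs,1).round(4),"resid",np.std(np.polyval(np.polyfit(ys,xs,1),ys)-xs).round(4))
    m=(abs(b[:,0]+.015)<.03)&(abs(b[:,1])<.25)&(z>.004)&(z<.012)
    print("bar ext",np.percentile(b[m],[2,98],axis=0).round(4).tolist())
    m=(abs(b[:,0]-.185)<.07)&(abs(b[:,1]-.29)<.1)&(z>.04);c,s,a=rect(P[m]);print("tote",tobar(c).round(3),s,a,np.percentile(b[m],[1,99],axis=0).round(3).tolist())
    # tube not needed
rows([(.145,.117,.214)])
E
```

```text
top L [ 0.4645 -0.1254] [0.113  0.1538] 0.729 bar [0.0572 0.1179] ext [[0.0008, 0.0416], [0.1136, 0.1943]]
top R [ 0.6205 -0.2986] [0.113  0.1551] 0.722 bar [ 0.0588 -0.1152] ext [[0.0025, -0.1908], [0.1143, -0.0386]]
top fence edge x(y)= [-0.0015  0.2489] resid 0.0009
bar ext [[-0.0403, -0.2259], [0.0074, 0.2273]]
tote [0.185 0.278] [0.1322 0.1773] 0.732 [[0.12, 0.196], [0.251, 0.355]]
scene L [ 0.4652 -0.1254] [0.1129 0.1607] 0.731 bar [0.0577 0.1174] ext [[0.0015, 0.0391], [0.1139, 0.1946]]
scene R [ 0.6201 -0.2984] [0.1127 0.1593] 0.729 bar [ 0.0587 -0.1148] ext [[0.0026, -0.1932], [0.1146, -0.0386]]
scene fence edge x(y)= [-0.0012  0.2488] resid 0.0005
bar ext [[-0.0279, -0.2245], [0.002, 0.2165]]
tote [0.185 0.273] [0.1323 0.1658] 0.731 [[0.12, 0.211], [0.251, 0.352]]
at [-0.4293  0.017 ] [ 0.1677 -0.5238  0.2135] [3.141 0.    0.31 ] F [ 0.2 -0.   1.4] t 1.0
[{"jaw": 1, "tx": 0.4849, "ty": -0.3237, "tz": -0.0005, "ax": 0.0, "ay": 0.0, "az": -0.416}]
```

>>> step_arm(steps=[{"jaw": 1, "tx": 0.485, "ty": -0.324, "tz": 0, "ax": 0, "ay": 0, "az": -0.416}, {"jaw": 1, "tx": 0.485, "ty": -0.324, "tz": 0, "ax": 0, "ay": 0, "az": -0.416}, {"jaw": 1, "tx": 0.485, "ty": -0.324, "tz": 0, "ax": 0, "ay": 0, "az": -0.416}, {"jaw": 1, "tx": 0.485, "ty": -0.324, "tz": 0, "ax": 0, "ay": 0, "az": -0.416}, {"jaw": 1, "tx": 0.485, "ty": -0.324, "tz": 0, "ax": 0, "ay": 0, "az": -0.416}, {"jaw": 1, "tx": 0.485, "ty": -0.324, "tz": 0, "ax": 0, "ay": 0, "az": -0.416}, {"jaw": 1, "tx": 0.485, "ty": -0.324, "tz": 0, "ax": 0, "ay": 0, "az": -0.416}, {"jaw": 1, "tx": 0.485, "ty": -0.324, "tz": 0, "ax": 0, "ay": 0, "az": -0.416}])

```text
time: 1.8
tool_pos: [0.4177, -0.2091, 0.2139]
ee_rot: [3.14, -0.0, 0.726]
wrist_force: [0.5, -0.1, -0.2]
width: 0.0941
```

```bash
python3 -c "
from h import *
rows([(.145,.1177,.214),(.145,.1177,.063)])"
```

```text
at [-0.0334  0.0864] [ 0.4177 -0.2091  0.2139] [ 3.14  -0.     0.726] F [ 0.5 -0.1 -0.2] t 1.8
[{"jaw": 1, "tx": 0.1784, "ty": -0.0314, "tz": -0.0001, "ax": 0.001, "ay": -0.0, "az": -0.0}, {"jaw": 1, "tx": 0.1784, "ty": -0.0316, "tz": 0.1509, "ax": 0.001, "ay": -0.0, "az": -0.0}]
```

>>> step_arm(steps=[{"jaw": 1, "tx": 0.178, "ty": -0.031, "tz": 0}, {"jaw": 1, "tx": 0.178, "ty": -0.031, "tz": 0}, {"jaw": 1, "tx": 0.178, "ty": -0.031, "tz": 0}, {"jaw": 1, "tx": 0.178, "ty": -0.031, "tz": 0}, {"jaw": 1, "tx": 0.178, "ty": -0.031, "tz": 0.05}, {"jaw": 1, "tx": 0.178, "ty": -0.031, "tz": 0.1}, {"jaw": 1, "tx": 0.178, "ty": -0.031, "tz": 0.15}, {"jaw": 1, "tx": 0.178, "ty": -0.031, "tz": 0.151}])

```text
invalid input
```

```bash
cat >>h.py <<'E'
def arc(px,y,ths,h=.055,off=0):
    return [(px+.110*np.cos(t)-h*np.sin(t)+.008+off,y,.110*np.sin(t)+h*np.cos(t)+.008) for t in ths]
E
python3 -c "
from h import *
rows(arc(.0025,.1177,[0,0.05,.1,.15,.2,.25,.3,.35]))"
```

```text
at [-0.0334  0.0864] [ 0.4177 -0.2091  0.2139] [ 3.14  -0.     0.726] F [ 0.5 -0.1 -0.2] t 1.8
[{"jaw": 1, "tx": 0.1539, "ty": -0.0316, "tz": 0.1509, "ax": 0.001, "ay": -0.0, "az": -0.0}, {"jaw": 1, "tx": 0.151, "ty": -0.0315, "tz": 0.1454, "ax": 0.001, "ay": -0.0, "az": -0.0}, {"jaw": 1, "tx": 0.1478, "ty": -0.0315, "tz": 0.1401, "ax": 0.001, "ay": -0.0, "az": -0.0}, {"jaw": 1, "tx": 0.1444, "ty": -0.0315, "tz": 0.135, "ax": 0.001, "ay": -0.0, "az": -0.0}, {"jaw": 1, "tx": 0.1407, "ty": -0.0315, "tz": 0.1301, "ax": 0.001, "ay": -0.0, "az": -0.0}, {"jaw": 1, "tx": 0.1368, "ty": -0.0315, "tz": 0.1253, "ax": 0.001, "ay": -0.0, "az": -0.0}, {"jaw": 1, "tx": 0.1327, "ty": -0.0315, "tz": 0.1208, "ax": 0.001, "ay": -0.0, "az": -0.0}, {"jaw": 1, "tx": 0.1283, "ty": -0.0315, "tz": 0.1165, "ax": 0.001, "ay": -0.0, "az": -0.0}]
```

All fields are needed in every row.

>>> step_arm(steps=[{"jaw": 1, "tx": 0.178, "ty": -0.031, "tz": 0, "ax": 0, "ay": 0, "az": 0}, {"jaw": 1, "tx": 0.178, "ty": -0.031, "tz": 0, "ax": 0, "ay": 0, "az": 0}, {"jaw": 1, "tx": 0.178, "ty": -0.031, "tz": 0, "ax": 0, "ay": 0, "az": 0}, {"jaw": 1, "tx": 0.178, "ty": -0.031, "tz": 0, "ax": 0, "ay": 0, "az": 0}, {"jaw": 1, "tx": 0.178, "ty": -0.031, "tz": 0.05, "ax": 0, "ay": 0, "az": 0}, {"jaw": 1, "tx": 0.178, "ty": -0.031, "tz": 0.1, "ax": 0, "ay": 0, "az": 0}, {"jaw": 1, "tx": 0.178, "ty": -0.031, "tz": 0.15, "ax": 0, "ay": 0, "az": 0}, {"jaw": 1, "tx": 0.178, "ty": -0.031, "tz": 0.151, "ax": 0, "ay": 0, "az": 0}])

```text
time: 2.6
tool_pos: [0.5237, -0.0661, 0.0544]
ee_rot: [-3.128, 0.01, 0.726]
wrist_force: [-0.2, -0.4, -1.5]
width: 0.0939
```

```bash

python3 -c "
from h import *
rows([(.135,.1177,.063)]+arc(.0025,.1177,[0,0.04,.08,.12,.16,.2,.24]))"
```

```text
at [0.1408 0.1229] [ 0.5237 -0.0661  0.0544] [-3.128  0.01   0.726] F [-0.2 -0.4 -1.5] t 2.6
[{"jaw": 1, "tx": -0.0059, "ty": 0.0051, "tz": -0.0086, "ax": -0.013, "ay": 0.01, "az": 0.0}, {"jaw": 1, "tx": -0.0204, "ty": 0.0051, "tz": -0.0085, "ax": -0.013, "ay": 0.01, "az": 0.0}, {"jaw": 1, "tx": -0.0227, "ty": 0.0051, "tz": -0.0128, "ax": -0.013, "ay": 0.01, "az": 0.0}, {"jaw": 1, "tx": -0.0252, "ty": 0.005, "tz": -0.017, "ax": -0.013, "ay": 0.01, "az": 0.0}, {"jaw": 1, "tx": -0.0279, "ty": 0.0049, "tz": -0.0212, "ax": -0.013, "ay": 0.01, "az": 0.0}, {"jaw": 1, "tx": -0.0307, "ty": 0.0049, "tz": -0.0252, "ax": -0.013, "ay": 0.01, "az": 0.0}, {"jaw": 1, "tx": -0.0337, "ty": 0.0048, "tz": -0.0291, "ax": -0.013, "ay": 0.01, "az": 0.0}, {"jaw": 1, "tx": -0.0368, "ty": 0.0048, "tz": -0.0329, "ax": -0.013, "ay": 0.01, "az": 0.0}]
```

>>> step_arm(steps=[{"jaw": 1, "tx": -0.006, "ty": 0.005, "tz": -0.0086, "ax": -0.013, "ay": 0.01, "az": 0}, {"jaw": 1, "tx": -0.006, "ty": 0.005, "tz": -0.0086, "ax": -0.013, "ay": 0.01, "az": 0}, {"jaw": 1, "tx": -0.012, "ty": 0.005, "tz": -0.0086, "ax": -0.013, "ay": 0.01, "az": 0}, {"jaw": 1, "tx": -0.0165, "ty": 0.005, "tz": -0.0086, "ax": -0.013, "ay": 0.01, "az": 0}, {"jaw": 1, "tx": -0.0204, "ty": 0.005, "tz": -0.0086, "ax": -0.013, "ay": 0.01, "az": 0}, {"jaw": 1, "tx": -0.0227, "ty": 0.005, "tz": -0.0128, "ax": -0.013, "ay": 0.01, "az": 0}, {"jaw": 1, "tx": -0.0252, "ty": 0.005, "tz": -0.017, "ax": -0.013, "ay": 0.01, "az": 0}, {"jaw": 1, "tx": -0.0279, "ty": 0.005, "tz": -0.0212, "ax": -0.013, "ay": 0.01, "az": 0}])

```text
time: 3.4
tool_pos: [0.5067, -0.0883, 0.0763]
ee_rot: [-3.141, -0.001, 0.726]
wrist_force: [2.0, 1.3, -1.4]
width: 0.0938
```

```bash

python3 -c "
from h import *
rows(arc(.0025,.1177,np.arange(.16,.5,.045)[:8]))"
```

```text
at [0.1133 0.1177] [ 0.5067 -0.0883  0.0763] [-3.141e+00 -1.000e-03  7.260e-01] F [ 2.   1.3 -1.4] t 3.4
[{"jaw": 1, "tx": -0.003, "ty": -0.0, "tz": -0.0036, "ax": -0.0, "ay": -0.001, "az": 0.0}, {"jaw": 1, "tx": -0.0063, "ty": -0.0, "tz": -0.008, "ax": -0.0, "ay": -0.001, "az": 0.0}, {"jaw": 1, "tx": -0.0099, "ty": -0.0, "tz": -0.0123, "ax": -0.0, "ay": -0.001, "az": 0.0}, {"jaw": 1, "tx": -0.0136, "ty": -0.0, "tz": -0.0164, "ax": -0.0, "ay": -0.001, "az": 0.0}, {"jaw": 1, "tx": -0.0175, "ty": -0.0, "tz": -0.0203, "ax": -0.0, "ay": -0.001, "az": 0.0}, {"jaw": 1, "tx": -0.0215, "ty": -0.0001, "tz": -0.024, "ax": -0.0, "ay": -0.001, "az": 0.0}, {"jaw": 1, "tx": -0.0258, "ty": -0.0001, "tz": -0.0276, "ax": -0.0, "ay": -0.001, "az": 0.0}, {"jaw": 1, "tx": -0.0302, "ty": -0.0001, "tz": -0.031, "ax": -0.0, "ay": -0.001, "az": 0.0}]
```

>>> step_arm(steps=[{"jaw": 1, "tx": -0.003, "ty": 0, "tz": -0.0036, "ax": 0, "ay": 0, "az": 0}, {"jaw": 1, "tx": -0.0063, "ty": 0, "tz": -0.008, "ax": 0, "ay": 0, "az": 0}, {"jaw": 1, "tx": -0.0099, "ty": 0, "tz": -0.0123, "ax": 0, "ay": 0, "az": 0}, {"jaw": 1, "tx": -0.0136, "ty": 0, "tz": -0.0164, "ax": 0, "ay": 0, "az": 0}, {"jaw": 1, "tx": -0.0175, "ty": 0, "tz": -0.0203, "ax": 0, "ay": 0, "az": 0}, {"jaw": 1, "tx": -0.0215, "ty": 0, "tz": -0.024, "ax": 0, "ay": 0, "az": 0}, {"jaw": 1, "tx": -0.0258, "ty": 0, "tz": -0.0276, "ax": 0, "ay": 0, "az": 0}, {"jaw": 1, "tx": -0.0302, "ty": 0, "tz": -0.031, "ax": 0, "ay": 0, "az": 0}])

```text
time: 4.2
tool_pos: [0.4845, -0.1081, 0.1085]
ee_rot: [3.141, -0.003, 0.726]
wrist_force: [3.0, 4.4, 3.0]
width: 0.0944
```

```bash

python3 -c "
from h import *
p,d=snapshot('scene')
cv2.imwrite('pics/s1.png',cv2.resize(p[130:350,110:330,::-1],None,fx=2.5,fy=2.5,interpolation=cv2.INTER_CUBIC))
rows(arc(.0025,.1177,np.arange(.52,.88,.045)[:8]))"
```

```text
at [0.0831 0.1173] [ 0.4842 -0.1086  0.1091] [ 3.14e+00 -2.00e-03  7.26e-01] F [0.8 4.8 2.8] t 4.25
[{"jaw": 1, "tx": -0.0044, "ty": -0.0004, "tz": -0.0013, "ax": 0.001, "ay": -0.002, "az": -0.0}, {"jaw": 1, "tx": -0.0091, "ty": -0.0004, "tz": -0.0043, "ax": 0.001, "ay": -0.002, "az": -0.0}, {"jaw": 1, "tx": -0.0139, "ty": -0.0004, "tz": -0.0071, "ax": 0.001, "ay": -0.002, "az": -0.0}, {"jaw": 1, "tx": -0.0188, "ty": -0.0004, "tz": -0.0096, "ax": 0.001, "ay": -0.002, "az": -0.0}, {"jaw": 1, "tx": -0.0238, "ty": -0.0004, "tz": -0.0119, "ax": 0.001, "ay": -0.002, "az": -0.0}, {"jaw": 1, "tx": -0.029, "ty": -0.0004, "tz": -0.014, "ax": 0.001, "ay": -0.002, "az": -0.0}, {"jaw": 1, "tx": -0.0342, "ty": -0.0004, "tz": -0.0159, "ax": 0.001, "ay": -0.002, "az": -0.0}, {"jaw": 1, "tx": -0.0395, "ty": -0.0004, "tz": -0.0175, "ax": 0.001, "ay": -0.002, "az": -0.0}]
```

View pics/s1.png

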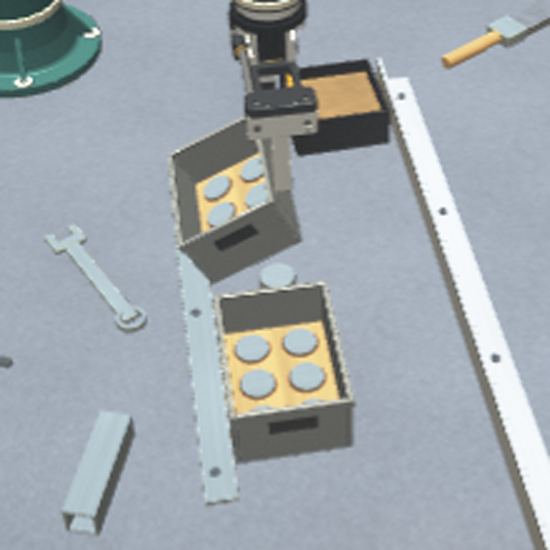

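The left crate, at (235,200) in the crop, is tipping cleanly with both fingers on its far wall. Everything else is undisturbed.

>>> step_arm(steps=[{"jaw": 1, "tx": -0.0044, "ty": 0, "tz": -0.0013, "ax": 0, "ay": 0, "az": 0}, {"jaw": 1, "tx": -0.0091, "ty": 0, "tz": -0.0043, "ax": 0, "ay": 0, "az": 0}, {"jaw": 1, "tx": -0.0139, "ty": 0, "tz": -0.0071, "ax": 0, "ay": 0, "az": 0}, {"jaw": 1, "tx": -0.0188, "ty": 0, "tz": -0.0096, "ax": 0, "ay": 0, "az": 0}, {"jaw": 1, "tx": -0.0238, "ty": 0, "tz": -0.0119, "ax": 0, "ay": 0, "az": 0}, {"jaw": 1, "tx": -0.029, "ty": 0, "tz": -0.014, "ax": 0, "ay": 0, "az": 0}, {"jaw": 1, "tx": -0.0342, "ty": 0, "tz": -0.0159, "ax": 0, "ay": 0, "az": 0}, {"jaw": 1, "tx": -0.0342, "ty": 0, "tz": -0.0159, "ax": 0, "ay": 0, "az": 0}])

```text
time: 5.05
tool_pos: [0.459, -0.1314, 0.1272]
ee_rot: [3.139, -0.004, 0.725]
wrist_force: [0.4, 6.0, 7.6]
width: 0.0942
```

```bash
cat >>h.py <<'E'
def tilt(y):
    "tilt angle of crate from cloud: plane fit of the disc/floor is messy; fit normal by dominant plane of top-face points on the near wall/side"
    out=[]
    for n in("top","scene"):
        p,d=snapshot(n);P=cloud(n,d);b=tobar(P)
        m=(abs(b[:,1]-y)<.03)&(b[:,0]>-.10)&(b[:,0]<.12)&(P[:,2]>.015)
        q=np.c_[b[m,0],P[m,2]];hist=[]
        for th in np.arange(0,1.5,.02):   # floor of crate: line at distance ~22 (disc tops)/lower from the pivot plane
            zc=-q[:,0]*np.sin(th)+q[:,1]*np.cos(th);hist.append(np.histogram(zc,np.arange(.0,.03,.003))[0].max())
        out.append((n,round(np.argmax(hist)*.02,2),max(hist),int(m.sum())))
    return out
E
python3 -c "
from h import *
print(tilt(.1177))
for q in('stamp','crate_a'):print(q,[(round(s['confidence'],2),s['rect']) for s in silhouettes('scene',q)])
rows(arc(.0025,.1177,[.80,.84,.88,.92,.96,1.0,1.03,1.05]))"
```

```text
[('top', np.float64(1.44), np.int64(70), 2124), ('scene', np.float64(1.34), np.int64(119), 3136)]
stamp [(0.91, [195.8, 245.2, 254.1, 320.1])]
crate_a [(0.91, [195.6, 242.5, 249.4, 313.2]), (0.61, [171.2, 176.8, 224.8, 241.2]), (0.41, [220.7, 155.7, 269.8, 190.8])]
at [0.0495 0.117 ] [ 0.4593 -0.1311  0.127 ] [ 3.139 -0.005  0.726] F [0.9 5.1 8.3] t 5.25
[{"jaw": 1, "tx": -0.0018, "ty": -0.0007, "tz": 0.0018, "ax": 0.003, "ay": -0.005, "az": -0.0}, {"jaw": 1, "tx": -0.0065, "ty": -0.0007, "tz": 0.0004, "ax": 0.003, "ay": -0.005, "az": -0.0}, {"jaw": 1, "tx": -0.0113, "ty": -0.0007, "tz": -0.0008, "ax": 0.003, "ay": -0.005, "az": -0.0}, {"jaw": 1, "tx": -0.0161, "ty": -0.0007, "tz": -0.0019, "ax": 0.003, "ay": -0.005, "az": -0.0}, {"jaw": 1, "tx": -0.021, "ty": -0.0007, "tz": -0.0027, "ax": 0.003, "ay": -0.005, "az": -0.0}, {"jaw": 1, "tx": -0.0258, "ty": -0.0007, "tz": -0.0034, "ax": 0.003, "ay": -0.005, "az": -0.0}, {"jaw": 1, "tx": -0.0295, "ty": -0.0007, "tz": -0.0037, "ax": 0.003, "ay": -0.005, "az": -0.0}, {"jaw": 1, "tx": -0.032, "ty": -0.0007, "tz": -0.0039, "ax": 0.003, "ay": -0.005, "az": -0.0}]
```

>>> step_arm(steps=[{"jaw": 1, "tx": -0.004, "ty": 0, "tz": 0.0004, "ax": 0, "ay": 0, "az": 0}, {"jaw": 1, "tx": -0.0085, "ty": 0, "tz": -0.0002, "ax": 0, "ay": 0, "az": 0}, {"jaw": 1, "tx": -0.013, "ty": 0, "tz": -0.001, "ax": 0, "ay": 0, "az": 0}, {"jaw": 1, "tx": -0.0175, "ty": 0, "tz": -0.002, "ax": 0, "ay": 0, "az": 0}, {"jaw": 1, "tx": -0.022, "ty": 0, "tz": -0.0027, "ax": 0, "ay": 0, "az": 0}, {"jaw": 1, "tx": -0.0265, "ty": 0, "tz": -0.0034, "ax": 0, "ay": 0, "az": 0}, {"jaw": 1, "tx": -0.032, "ty": 0, "tz": -0.0039, "ax": 0, "ay": 0, "az": 0}, {"jaw": 1, "tx": -0.032, "ty": 0, "tz": -0.0039, "ax": 0, "ay": 0, "az": 0}])

```text
time: 6.05
tool_pos: [0.435, -0.1528, 0.134]
ee_rot: [3.137, -0.005, 0.725]
wrist_force: [-2.2, 4.7, 13.3]
width: 0.0942
```

```bash
cat >>h.py <<'E'
from scipy.optimize import brentq
def theta(px):
    o=get_obs();X=tobar(o["tool_pos"])[0]-.008-px;Z=o["tool_pos"][2]-.008
    return round(brentq(lambda t:X*np.cos(t)+Z*np.sin(t)-.11,-.3,1.4),3),round(-X*np.sin(.9)+0,3)
E
python3 -c "
from h import *
a,d=snapshot('scene');b,d2=snapshot('top')
print(theta(.0025))
im=np.hstack([cv2.resize(x[:,:,::-1],(400,400),interpolation=cv2.INTER_CUBIC) for x in(a[140:300,130:290],b[110:270,230:390])])
cv2.imwrite('pics/s2.png',im)
for q in('stamp','crate_a'):print(q,[(round(s['confidence'],2),s['rect']) for s in silhouettes('scene',q)])
rows([])"
```

```text
(1.005, np.float64(-0.005))
stamp [(0.8, [196.5, 244.3, 253.8, 315.1])]
crate_a [(0.62, [195.4, 241.8, 250.0, 312.1]), (0.57, [169.3, 176.0, 213.6, 246.3])]
at [0.0173 0.117 ] [ 0.4353 -0.1525  0.134 ] [ 3.137 -0.005  0.726] F [-2.5  4.7 13.5] t 6.25
[]
```

View pics/s2.png

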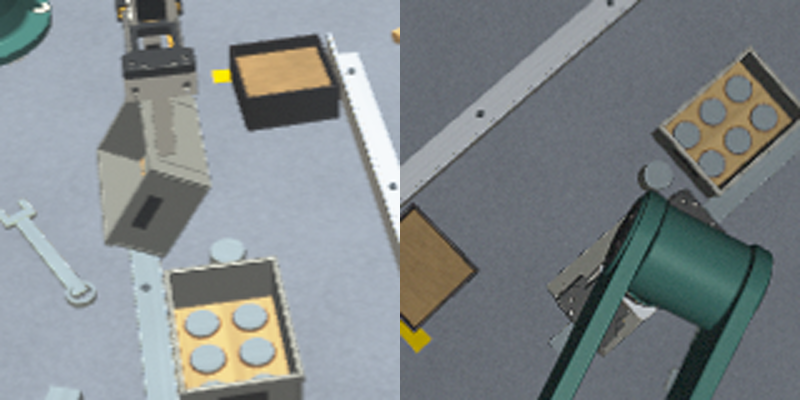

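The left crate is about 60° up. Its side wall shows at (155,205), but the underside faces away from both cameras. I'll check the tilt by projecting the corners.

```bash

python3 -c "
from h import *
for t in(.95,1.0,1.05,1.1,1.15):
  P=[]
  for x,z in((.11,0),(0,.07),(0,0),(.11,.07)):
    X=.0045+x*np.cos(t)-z*np.sin(t);Z=x*np.sin(t)+z*np.cos(t)
    P.append(np.r_[O+X*EX+(.1177-.075)*EY,Z])
  C=cam('scene')[2];n=np.r_[EX*np.sin(t),-np.cos(t)]
  Um=np.r_[O+(.0045+.055*np.cos(t))*EX+.1177*EY,.055*np.sin(t)]
  print(t,proj('scene',np.array(P)).round(1).tolist(),'facing',((C-Um)@n).round(3))
"
```

```text
0.95 [[217.5, 216.3], [171.9, 235.5], [194.9, 243.7], [194.2, 207.0]] facing -0.566
1.0 [[215.7, 215.6], [171.3, 236.3], [194.9, 243.7], [191.6, 207.2]] facing -0.527
1.05 [[213.8, 215.0], [170.7, 237.2], [194.9, 243.7], [189.0, 207.6]] facing -0.488
1.1 [[211.9, 214.5], [170.2, 238.2], [194.9, 243.7], [186.4, 208.0]] facing -0.447
1.15 [[209.9, 214.0], [169.7, 239.1], [194.9, 243.7], [183.8, 208.5]] facing -0.405
```

```bash

python3 -c "
from h import *
rows(arc(.0025,.1177,np.arange(.96,.6,-.045)[:8],h=.060))"
```

```text
at [0.0173 0.117 ] [ 0.4353 -0.1525  0.134 ] [ 3.137 -0.005  0.726] F [-2.5  4.7 13.5] t 6.25
[{"jaw": 1, "tx": 0.0071, "ty": -0.0007, "tz": 0.0015, "ax": 0.004, "ay": -0.005, "az": -0.0}, {"jaw": 1, "tx": 0.0127, "ty": -0.0007, "tz": 0.0023, "ax": 0.004, "ay": -0.005, "az": -0.0}, {"jaw": 1, "tx": 0.0182, "ty": -0.0007, "tz": 0.0033, "ax": 0.004, "ay": -0.005, "az": -0.0}, {"jaw": 1, "tx": 0.0237, "ty": -0.0008, "tz": 0.0046, "ax": 0.004, "ay": -0.005, "az": -0.0}, {"jaw": 1, "tx": 0.0291, "ty": -0.0008, "tz": 0.0061, "ax": 0.004, "ay": -0.005, "az": -0.0}, {"jaw": 1, "tx": 0.0345, "ty": -0.0008, "tz": 0.0079, "ax": 0.004, "ay": -0.005, "az": -0.0}, {"jaw": 1, "tx": 0.0398, "ty": -0.0008, "tz": 0.0099, "ax": 0.004, "ay": -0.005, "az": -0.0}, {"jaw": 1, "tx": 0.0449, "ty": -0.0008, "tz": 0.0121, "ax": 0.004, "ay": -0.005, "az": -0.0}]
```

>>> step_arm(steps=[{"jaw": 1, "tx": 0.005, "ty": 0, "tz": 0.0008, "ax": 0, "ay": 0, "az": 0}, {"jaw": 1, "tx": 0.0105, "ty": 0, "tz": 0.0018, "ax": 0, "ay": 0, "az": 0}, {"jaw": 1, "tx": 0.016, "ty": 0, "tz": 0.0028, "ax": 0, "ay": 0, "az": 0}, {"jaw": 1, "tx": 0.0215, "ty": 0, "tz": 0.004, "ax": 0, "ay": 0, "az": 0}, {"jaw": 1, "tx": 0.027, "ty": 0, "tz": 0.0055, "ax": 0, "ay": 0, "az": 0}, {"jaw": 1, "tx": 0.033, "ty": 0, "tz": 0.0074, "ax": 0, "ay": 0, "az": 0}, {"jaw": 1, "tx": 0.039, "ty": 0, "tz": 0.0096, "ax": 0, "ay": 0, "az": 0}, {"jaw": 1, "tx": 0.0449, "ty": 0, "tz": 0.0121, "ax": 0, "ay": 0, "az": 0}])

```text
time: 7.05
tool_pos: [0.4695, -0.1224, 0.1217]
ee_rot: [3.137, -0.005, 0.726]
wrist_force: [1.8, 1.9, 2.1]
width: 0.094
```

```bash

python3 -c "
from h import *
print(theta(.0025))
rows(arc(.0025,.1177,np.arange(.60,.2,-.045)[:8],h=.0595))"
```

```text
(0.641, np.float64(-0.041))
at [0.0629 0.1168] [ 0.4695 -0.1224  0.1217] [ 3.137 -0.005  0.726] F [1.8 1.9 2.1] t 7.05
[{"jaw": 1, "tx": 0.0048, "ty": -0.0009, "tz": 0.0025, "ax": 0.004, "ay": -0.005, "az": -0.0}, {"jaw": 1, "tx": 0.0097, "ty": -0.0009, "tz": 0.0053, "ax": 0.004, "ay": -0.005, "az": -0.0}, {"jaw": 1, "tx": 0.0145, "ty": -0.0009, "tz": 0.0082, "ax": 0.004, "ay": -0.005, "az": -0.0}, {"jaw": 1, "tx": 0.0192, "ty": -0.001, "tz": 0.0113, "ax": 0.004, "ay": -0.005, "az": -0.0}, {"jaw": 1, "tx": 0.0237, "ty": -0.001, "tz": 0.0147, "ax": 0.004, "ay": -0.005, "az": -0.0}, {"jaw": 1, "tx": 0.0281, "ty": -0.001, "tz": 0.0182, "ax": 0.004, "ay": -0.005, "az": -0.0}, {"jaw": 1, "tx": 0.0323, "ty": -0.001, "tz": 0.022, "ax": 0.004, "ay": -0.005, "az": -0.0}, {"jaw": 1, "tx": 0.0363, "ty": -0.001, "tz": 0.0259, "ax": 0.004, "ay": -0.005, "az": -0.0}]
```

>>> step_arm(steps=[{"jaw": 1, "tx": 0.0048, "ty": 0, "tz": 0.0025, "ax": 0, "ay": 0, "az": 0}, {"jaw": 1, "tx": 0.0097, "ty": 0, "tz": 0.0053, "ax": 0, "ay": 0, "az": 0}, {"jaw": 1, "tx": 0.0145, "ty": 0, "tz": 0.0082, "ax": 0, "ay": 0, "az": 0}, {"jaw": 1, "tx": 0.0192, "ty": 0, "tz": 0.0113, "ax": 0, "ay": 0, "az": 0}, {"jaw": 1, "tx": 0.0237, "ty": 0, "tz": 0.0147, "ax": 0, "ay": 0, "az": 0}, {"jaw": 1, "tx": 0.0281, "ty": 0, "tz": 0.0182, "ax": 0, "ay": 0, "az": 0}, {"jaw": 1, "tx": 0.0323, "ty": 0, "tz": 0.022, "ax": 0, "ay": 0, "az": 0}, {"jaw": 1, "tx": 0.0363, "ty": 0, "tz": 0.0259, "ax": 0, "ay": 0, "az": 0}])

```text
time: 7.85
tool_pos: [0.4973, -0.0979, 0.0957]
ee_rot: [3.137, -0.006, 0.726]
wrist_force: [4.2, 2.6, 2.4]
width: 0.0939
```

```bash

python3 -c "
from h import *
print(theta(.0025))
rows(arc(.0025,.1177,[.24,.2,.16,.12,.085,.05,.02,-.01],h=.058))"
```

```text
Traceback (most recent call last):
  File "h.py", line 42, in theta
    return round(brentq(lambda t:X*np.cos(t)+Z*np.sin(t)-.11,-.3,1.4),3),round(-X*np.sin(.9)+0,3)
                 ~~~~~~^^^^^^^^^^^^^^^^^^^^^^^^^^^^^^^^^^^^^^^^^^^^^^
ValueError: f(a) and f(b) must have different signs
```

```bash
sed -i 's/-.3,1.4),3),round(-X\*np.sin(.9)+0,3)/-.3,np.arctan2(Z,X)),3)/' h.py
python3 -c "
from h import *
print(theta(.0025))
rows(arc(.0025,.1177,[.24,.2,.16,.12,.085,.05,.02,-.01],h=.058))"
```

```text
0.277
at [0.0999 0.1167] [ 0.4973 -0.0979  0.0957] [ 3.137 -0.006  0.726] F [4.2 2.6 2.4] t 7.85
[{"jaw": 1, "tx": 0.0036, "ty": -0.001, "tz": 0.0052, "ax": 0.004, "ay": -0.006, "az": -0.0}, {"jaw": 1, "tx": 0.0068, "ty": -0.001, "tz": 0.009, "ax": 0.004, "ay": -0.006, "az": -0.0}, {"jaw": 1, "tx": 0.0099, "ty": -0.0011, "tz": 0.013, "ax": 0.004, "ay": -0.006, "az": -0.0}, {"jaw": 1, "tx": 0.0128, "ty": -0.0011, "tz": 0.017, "ax": 0.004, "ay": -0.006, "az": -0.0}, {"jaw": 1, "tx": 0.0151, "ty": -0.0011, "tz": 0.0207, "ax": 0.004, "ay": -0.006, "az": -0.0}, {"jaw": 1, "tx": 0.0174, "ty": -0.0011, "tz": 0.0244, "ax": 0.004, "ay": -0.006, "az": -0.0}, {"jaw": 1, "tx": 0.0192, "ty": -0.0011, "tz": 0.0276, "ax": 0.004, "ay": -0.006, "az": -0.0}, {"jaw": 1, "tx": 0.021, "ty": -0.0011, "tz": 0.0309, "ax": 0.004, "ay": -0.006, "az": -0.0}]
```

>>> step_arm(steps=[{"jaw": 1, "tx": 0.0036, "ty": 0, "tz": 0.0052, "ax": 0, "ay": 0, "az": 0}, {"jaw": 1, "tx": 0.0068, "ty": 0, "tz": 0.009, "ax": 0, "ay": 0, "az": 0}, {"jaw": 1, "tx": 0.0099, "ty": 0, "tz": 0.013, "ax": 0, "ay": 0, "az": 0}, {"jaw": 1, "tx": 0.0128, "ty": 0, "tz": 0.017, "ax": 0, "ay": 0, "az": 0}, {"jaw": 1, "tx": 0.0151, "ty": 0, "tz": 0.0207, "ax": 0, "ay": 0, "az": 0}, {"jaw": 1, "tx": 0.0174, "ty": 0, "tz": 0.0244, "ax": 0, "ay": 0, "az": 0}, {"jaw": 1, "tx": 0.0192, "ty": 0, "tz": 0.0276, "ax": 0, "ay": 0, "az": 0}, {"jaw": 1, "tx": 0.0205, "ty": 0, "tz": 0.0295, "ax": 0, "ay": 0, "az": 0}])

```text
time: 8.65
tool_pos: [0.5119, -0.0846, 0.0657]
ee_rot: [3.138, -0.003, 0.726]
wrist_force: [0.3, -0.3, 1.0]
width: 0.0939
```

```bash

python3 -c "
from h import *
print(theta(.0025))
rows([(.122,.1177,.064),(.124,.1177,.064),(.126,.1177,.064),(.14,.1177,.07),(.148,.1177,.16)])"
```

```text
0.014
at [0.1197 0.1169] [ 0.5119 -0.0846  0.0657] [ 3.138e+00 -3.000e-03  7.260e-01] F [ 0.3 -0.3  1. ] t 8.65
[{"jaw": 1, "tx": 0.0023, "ty": -0.0008, "tz": 0.0017, "ax": 0.003, "ay": -0.003, "az": -0.0}, {"jaw": 1, "tx": 0.0043, "ty": -0.0008, "tz": 0.0017, "ax": 0.003, "ay": -0.003, "az": -0.0}, {"jaw": 1, "tx": 0.0063, "ty": -0.0008, "tz": 0.0017, "ax": 0.003, "ay": -0.003, "az": -0.0}, {"jaw": 1, "tx": 0.0203, "ty": -0.0008, "tz": -0.0043, "ax": 0.003, "ay": -0.003, "az": -0.0}, {"jaw": 1, "tx": 0.0286, "ty": -0.0005, "tz": -0.0942, "ax": 0.003, "ay": -0.003, "az": -0.0}]
```

>>> step_arm(steps=[{"jaw": 1, "tx": 0.003, "ty": 0, "tz": 0.001, "ax": 0, "ay": 0, "az": 0}, {"jaw": 1, "tx": 0.01, "ty": 0, "tz": 0.001, "ax": 0, "ay": 0, "az": 0}, {"jaw": 1, "tx": 0.028, "ty": 0, "tz": -0.01, "ax": 0, "ay": 0, "az": 0}, {"jaw": 1, "tx": 0.028, "ty": 0.04, "tz": -0.02, "ax": 0, "ay": 0, "az": 0}, {"jaw": 1, "tx": 0.028, "ty": 0.09, "tz": -0.02, "ax": 0, "ay": 0, "az": 0}, {"jaw": 1, "tx": 0.028, "ty": 0.14, "tz": -0.02, "ax": 0, "ay": 0, "az": 0}, {"jaw": 1, "tx": 0.028, "ty": 0.19, "tz": -0.02, "ax": 0, "ay": 0, "az": 0}, {"jaw": 1, "tx": 0.028, "ty": 0.231, "tz": -0.01, "ax": 0, "ay": 0, "az": 0}])

```text
time: 9.45
tool_pos: [0.6888, -0.2413, 0.0784]
ee_rot: [3.134, -0.005, 0.725]
wrist_force: [0.4, -0.3, 0.2]
width: 0.0938
```

```bash

python3 -c "
from h import *
for n in('scene','top'):
    p,d=snapshot(n);P=cloud(n,d);b=tobar(P);m=(abs(b[:,0]-.058)<.085)&(abs(b[:,1]-.117)<.1)&(P[:,2]>.062)&(P[:,2]<.08);c,s,a=rect(P[m]);print(n,tobar(c).round(4),s,a,P[m][:,2].max())
    print(n,[(q,round(s['confidence'],2),s['rect']) for q in('stamp','crate_a') for s in silhouettes(n,q)])
rows([(.135,-.115,.063)]+arc(.004,-.115,[-.03,0,.04,.08,.12,.16]))"
```

```text
scene [0.0571 0.117 ] [0.1129 0.1616] 0.727 0.0742363182197302
scene [('stamp', 0.75, [198.4, 243.2, 254.5, 317.7]), ('stamp', 0.5, [212.4, 237.5, 226.2, 246.7]), ('crate_a', 0.68, [194.7, 243.5, 251.2, 312.6]), ('crate_a', 0.63, [185.7, 182.4, 237.4, 244.1])]
top [0.0697 0.1178] [0.0863 0.1528] 0.726 0.07537175407625019
top [('stamp', 0.74, [344.3, 134.1, 393.5, 164.9]), ('crate_a', 0.96, [277.5, 178.9, 319.0, 232.3]), ('crate_a', 0.9, [346.7, 132.9, 390.3, 163.1])]
at [ 0.1481 -0.1132] [ 0.6859 -0.2378  0.0772] [ 3.138e+00 -3.000e-03  7.270e-01] F [-0.   0.   0.5] t 9.75
[{"jaw": 1, "tx": -0.0132, "ty": 0.0017, "tz": 0.0141, "ax": 0.003, "ay": -0.003, "az": 0.001}, {"jaw": 1, "tx": -0.0246, "ty": 0.0017, "tz": 0.0174, "ax": 0.003, "ay": -0.003, "az": 0.001}, {"jaw": 1, "tx": -0.0262, "ty": 0.0017, "tz": 0.0141, "ax": 0.003, "ay": -0.003, "az": 0.001}, {"jaw": 1, "tx": -0.0285, "ty": 0.0017, "tz": 0.0097, "ax": 0.003, "ay": -0.003, "az": 0.001}, {"jaw": 1, "tx": -0.0309, "ty": 0.0018, "tz": 0.0054, "ax": 0.003, "ay": -0.003, "az": 0.001}, {"jaw": 1, "tx": -0.0335, "ty": 0.0018, "tz": 0.0013, "ax": 0.003, "ay": -0.003, "az": 0.001}, {"jaw": 1, "tx": -0.0363, "ty": 0.0018, "tz": -0.0028, "ax": 0.003, "ay": -0.003, "az": 0.001}]
```

The left crate is flat and back in place to within 1 mm. Now the right one.

>>> step_arm(steps=[{"jaw": 1, "tx": -0.008, "ty": 0.0017, "tz": 0.014, "ax": 0.003, "ay": -0.003, "az": 0}, {"jaw": 1, "tx": -0.016, "ty": 0.0017, "tz": 0.014, "ax": 0.003, "ay": -0.003, "az": 0}, {"jaw": 1, "tx": -0.022, "ty": 0.0017, "tz": 0.014, "ax": 0.003, "ay": -0.003, "az": 0}, {"jaw": 1, "tx": -0.0262, "ty": 0.0017, "tz": 0.014, "ax": 0.003, "ay": -0.003, "az": 0}, {"jaw": 1, "tx": -0.0285, "ty": 0.0017, "tz": 0.0097, "ax": 0.003, "ay": -0.003, "az": 0}, {"jaw": 1, "tx": -0.0309, "ty": 0.0017, "tz": 0.0054, "ax": 0.003, "ay": -0.003, "az": 0}, {"jaw": 1, "tx": -0.0335, "ty": 0.0017, "tz": 0.0013, "ax": 0.003, "ay": -0.003, "az": 0}, {"jaw": 1, "tx": -0.0363, "ty": 0.0017, "tz": -0.0028, "ax": 0.003, "ay": -0.003, "az": 0}])

```text
time: 10.55
tool_pos: [0.6602, -0.2627, 0.0804]
ee_rot: [3.141, -0.001, 0.727]
wrist_force: [2.3, 1.3, -1.6]
width: 0.094
```

```bash

python3 -c "
from h import *
print(theta(.004))
rows(arc(.004,-.115,np.arange(.19,.53,.042)[:8]))"
```

```text
0.149
at [ 0.1124 -0.1148] [ 0.6602 -0.2627  0.0804] [ 3.141e+00 -1.000e-03  7.270e-01] F [ 2.3  1.3 -1.6] t 10.55
[{"jaw": 1, "tx": -0.0027, "ty": 0.0002, "tz": -0.0024, "ax": 0.0, "ay": -0.001, "az": 0.001}, {"jaw": 1, "tx": -0.006, "ty": 0.0002, "tz": -0.0064, "ax": 0.0, "ay": -0.001, "az": 0.001}, {"jaw": 1, "tx": -0.0094, "ty": 0.0002, "tz": -0.0103, "ax": 0.0, "ay": -0.001, "az": 0.001}, {"jaw": 1, "tx": -0.0129, "ty": 0.0002, "tz": -0.014, "ax": 0.0, "ay": -0.001, "az": 0.001}, {"jaw": 1, "tx": -0.0166, "ty": 0.0002, "tz": -0.0176, "ax": 0.0, "ay": -0.001, "az": 0.001}, {"jaw": 1, "tx": -0.0205, "ty": 0.0002, "tz": -0.0211, "ax": 0.0, "ay": -0.001, "az": 0.001}, {"jaw": 1, "tx": -0.0244, "ty": 0.0002, "tz": -0.0244, "ax": 0.0, "ay": -0.001, "az": 0.001}, {"jaw": 1, "tx": -0.0286, "ty": 0.0002, "tz": -0.0275, "ax": 0.0, "ay": -0.001, "az": 0.001}]
```

>>> step_arm(steps=[{"jaw": 1, "tx": -0.0027, "ty": 0, "tz": -0.0024, "ax": 0, "ay": 0, "az": 0}, {"jaw": 1, "tx": -0.006, "ty": 0, "tz": -0.0064, "ax": 0, "ay": 0, "az": 0}, {"jaw": 1, "tx": -0.0094, "ty": 0, "tz": -0.0103, "ax": 0, "ay": 0, "az": 0}, {"jaw": 1, "tx": -0.0129, "ty": 0, "tz": -0.014, "ax": 0, "ay": 0, "az": 0}, {"jaw": 1, "tx": -0.0166, "ty": 0, "tz": -0.0176, "ax": 0, "ay": 0, "az": 0}, {"jaw": 1, "tx": -0.0205, "ty": 0, "tz": -0.0211, "ax": 0, "ay": 0, "az": 0}, {"jaw": 1, "tx": -0.0244, "ty": 0, "tz": -0.0244, "ax": 0, "ay": 0, "az": 0}, {"jaw": 1, "tx": -0.0286, "ty": 0, "tz": -0.0275, "ax": 0, "ay": 0, "az": 0}])

```text
time: 11.35
tool_pos: [0.6394, -0.2813, 0.1094]
ee_rot: [3.14, -0.003, 0.728]
wrist_force: [2.2, 3.8, 1.7]
width: 0.0941
```

```bash

python3 -c "
from h import *
print(theta(.004))
rows(arc(.004,-.115,np.arange(.51,.9,.045)[:8],h=.056))"
```

```text
0.461
at [ 0.0844 -0.1148] [ 0.6394 -0.2813  0.1094] [ 3.14e+00 -3.00e-03  7.28e-01] F [2.2 3.8 1.7] t 11.35
[{"jaw": 1, "tx": -0.0037, "ty": 0.0002, "tz": -0.0011, "ax": 0.001, "ay": -0.003, "az": 0.002}, {"jaw": 1, "tx": -0.0084, "ty": 0.0002, "tz": -0.0041, "ax": 0.001, "ay": -0.003, "az": 0.002}, {"jaw": 1, "tx": -0.0132, "ty": 0.0002, "tz": -0.0069, "ax": 0.001, "ay": -0.003, "az": 0.002}, {"jaw": 1, "tx": -0.0182, "ty": 0.0002, "tz": -0.0095, "ax": 0.001, "ay": -0.003, "az": 0.002}, {"jaw": 1, "tx": -0.0232, "ty": 0.0002, "tz": -0.0118, "ax": 0.001, "ay": -0.003, "az": 0.002}, {"jaw": 1, "tx": -0.0283, "ty": 0.0001, "tz": -0.014, "ax": 0.001, "ay": -0.003, "az": 0.002}, {"jaw": 1, "tx": -0.0335, "ty": 0.0001, "tz": -0.0158, "ax": 0.001, "ay": -0.003, "az": 0.002}, {"jaw": 1, "tx": -0.0389, "ty": 0.0001, "tz": -0.0175, "ax": 0.001, "ay": -0.003, "az": 0.002}]
```

>>> step_arm(steps=[{"jaw": 1, "tx": -0.0037, "ty": 0, "tz": -0.0011, "ax": 0, "ay": 0, "az": 0}, {"jaw": 1, "tx": -0.0084, "ty": 0, "tz": -0.0041, "ax": 0, "ay": 0, "az": 0}, {"jaw": 1, "tx": -0.0132, "ty": 0, "tz": -0.0069, "ax": 0, "ay": 0, "az": 0}, {"jaw": 1, "tx": -0.0182, "ty": 0, "tz": -0.0095, "ax": 0, "ay": 0, "az": 0}, {"jaw": 1, "tx": -0.0232, "ty": 0, "tz": -0.0118, "ax": 0, "ay": 0, "az": 0}, {"jaw": 1, "tx": -0.0283, "ty": 0, "tz": -0.014, "ax": 0, "ay": 0, "az": 0}, {"jaw": 1, "tx": -0.0335, "ty": 0, "tz": -0.0158, "ax": 0, "ay": 0, "az": 0}, {"jaw": 1, "tx": -0.0389, "ty": 0, "tz": -0.0175, "ax": 0, "ay": 0, "az": 0}])

```text
time: 12.15
tool_pos: [0.6105, -0.3074, 0.1295]
ee_rot: [3.138, -0.005, 0.728]
wrist_force: [0.9, 3.9, 6.9]
width: 0.0938
```

```bash

python3 -c "
from h import *
print(theta(.004))
rows(arc(.004,-.115,[.84,.88,.92,.96,1.0,1.03,1.06,1.06],h=.058))"
```

```text
0.791
at [ 0.0455 -0.1151] [ 0.6105 -0.3074  0.1295] [ 3.138 -0.005  0.728] F [0.9 3.9 6.9] t 12.15
[{"jaw": 1, "tx": -0.0033, "ty": -0.0001, "tz": 0.0009, "ax": 0.004, "ay": -0.005, "az": 0.002}, {"jaw": 1, "tx": -0.0081, "ty": -0.0001, "tz": -0.0002, "ax": 0.004, "ay": -0.005, "az": 0.002}, {"jaw": 1, "tx": -0.013, "ty": -0.0001, "tz": -0.0012, "ax": 0.004, "ay": -0.005, "az": 0.002}, {"jaw": 1, "tx": -0.0179, "ty": -0.0001, "tz": -0.0019, "ax": 0.004, "ay": -0.005, "az": 0.002}, {"jaw": 1, "tx": -0.0229, "ty": -0.0002, "tz": -0.0025, "ax": 0.004, "ay": -0.005, "az": 0.002}, {"jaw": 1, "tx": -0.0266, "ty": -0.0002, "tz": -0.0028, "ax": 0.004, "ay": -0.005, "az": 0.002}, {"jaw": 1, "tx": -0.0303, "ty": -0.0002, "tz": -0.0029, "ax": 0.004, "ay": -0.005, "az": 0.002}, {"jaw": 1, "tx": -0.0303, "ty": -0.0002, "tz": -0.0029, "ax": 0.004, "ay": -0.005, "az": 0.002}]
```

>>> step_arm(steps=[{"jaw": 1, "tx": -0.0033, "ty": 0, "tz": 0, "ax": 0, "ay": 0, "az": 0}, {"jaw": 1, "tx": -0.0081, "ty": 0, "tz": -0.0005, "ax": 0, "ay": 0, "az": 0}, {"jaw": 1, "tx": -0.013, "ty": 0, "tz": -0.0012, "ax": 0, "ay": 0, "az": 0}, {"jaw": 1, "tx": -0.0179, "ty": 0, "tz": -0.0019, "ax": 0, "ay": 0, "az": 0}, {"jaw": 1, "tx": -0.0225, "ty": 0, "tz": -0.0025, "ax": 0, "ay": 0, "az": 0}, {"jaw": 1, "tx": -0.026, "ty": 0, "tz": -0.0028, "ax": 0, "ay": 0, "az": 0}, {"jaw": 1, "tx": -0.029, "ty": 0, "tz": -0.0029, "ax": 0, "ay": 0, "az": 0}, {"jaw": 1, "tx": -0.029, "ty": 0, "tz": -0.0029, "ax": 0, "ay": 0, "az": 0}])

```text
time: 12.95
tool_pos: [0.5879, -0.3277, 0.1351]
ee_rot: [3.136, -0.003, 0.727]
wrist_force: [-1.5, 3.1, 8.9]
width: 0.0943
```

```bash

python3 -c "
from h import *
a,d=snapshot('scene');b,d2=snapshot('top')
print(theta(.004))
im=np.hstack([cv2.resize(x[:,:,::-1],(400,400),interpolation=cv2.INTER_CUBIC) for x in(a[180:340,130:290],b[90:250,250:410])])
cv2.imwrite('pics/s3.png',im)
for n in('scene','top'):print(n,[(q,round(s['confidence'],2),s['rect']) for q in('stamp','crate_a') for s in silhouettes(n,q)])
for t in(.95,1.0,1.05,1.1):
  P=[]
  for x,z in((.11,0),(0,.07),(0,0),(.11,.07)):
    X=.006+x*np.cos(t)-z*np.sin(t);Z=x*np.sin(t)+z*np.cos(t)
    P.append(np.r_[O+X*EX+(-.115-.075)*EY,Z])
  print(t,((proj('scene',np.array(P))-[130,180])*2.5).round(0).tolist())
rows(arc(.004,-.115,np.arange(.98,.6,-.045)[:8],h=.061))"
```

```text
1.019
scene [('stamp', 0.83, [172.5, 243.5, 228.8, 317.5]), ('crate_a', 0.92, [174.6, 245.4, 228.4, 311.0]), ('crate_a', 0.63, [202.6, 184.9, 236.3, 241.0]), ('crate_a', 0.54, [131.4, 220.0, 171.6, 261.9]), ('crate_a', 0.47, [219.4, 238.0, 230.0, 259.4])]
top [('stamp', 0.62, [347.8, 144.0, 394.7, 192.4]), ('crate_a', 0.86, [351.2, 141.6, 394.3, 191.4]), ('crate_a', 0.75, [280.4, 181.0, 335.5, 236.6])]
0.95 [[254.0, 267.0], [122.0, 320.0], [188.0, 338.0], [188.0, 246.0]]
1.0 [[249.0, 266.0], [120.0, 323.0], [188.0, 338.0], [180.0, 247.0]]
1.05 [[244.0, 264.0], [118.0, 325.0], [188.0, 338.0], [172.0, 248.0]]
1.1 [[238.0, 263.0], [117.0, 327.0], [188.0, 338.0], [165.0, 249.0]]
at [ 0.0156 -0.1154] [ 0.5882 -0.3274  0.1351] [ 3.136 -0.004  0.727] F [-1.   3.9  9.7] t 13.25
[{"jaw": 1, "tx": 0.007, "ty": -0.0004, "tz": 0.0018, "ax": 0.006, "ay": -0.004, "az": 0.001}, {"jaw": 1, "tx": 0.0126, "ty": -0.0004, "tz": 0.0024, "ax": 0.006, "ay": -0.004, "az": 0.001}, {"jaw": 1, "tx": 0.0182, "ty": -0.0004, "tz": 0.0033, "ax": 0.006, "ay": -0.004, "az": 0.001}, {"jaw": 1, "tx": 0.0238, "ty": -0.0004, "tz": 0.0044, "ax": 0.006, "ay": -0.004, "az": 0.001}, {"jaw": 1, "tx": 0.0293, "ty": -0.0004, "tz": 0.0058, "ax": 0.006, "ay": -0.004, "az": 0.001}, {"jaw": 1, "tx": 0.0347, "ty": -0.0004, "tz": 0.0074, "ax": 0.006, "ay": -0.004, "az": 0.001}, {"jaw": 1, "tx": 0.04, "ty": -0.0004, "tz": 0.0093, "ax": 0.006, "ay": -0.004, "az": 0.001}, {"jaw": 1, "tx": 0.0453, "ty": -0.0004, "tz": 0.0114, "ax": 0.006, "ay": -0.004, "az": 0.001}]
```

View pics/s3.png

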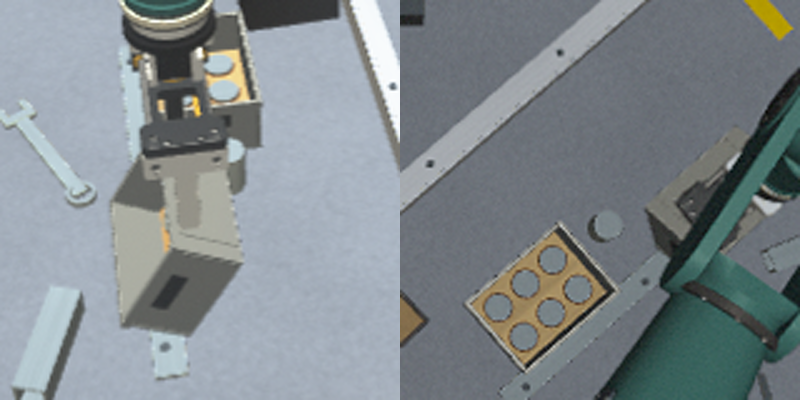

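The right crate is tipped to about 1.05 rad: its corners at (243,262) and (119,325) match the projection. Its underside is also hidden from both cameras. The network puts the stamp's bearer at the right crate in every query. Lowering now.

>>> step_arm(steps=[{"jaw": 1, "tx": 0.005, "ty": 0, "tz": 0.0008, "ax": 0, "ay": 0, "az": 0}, {"jaw": 1, "tx": 0.0105, "ty": 0, "tz": 0.0018, "ax": 0, "ay": 0, "az": 0}, {"jaw": 1, "tx": 0.016, "ty": 0, "tz": 0.0028, "ax": 0, "ay": 0, "az": 0}, {"jaw": 1, "tx": 0.0215, "ty": 0, "tz": 0.004, "ax": 0, "ay": 0, "az": 0}, {"jaw": 1, "tx": 0.027, "ty": 0, "tz": 0.0053, "ax": 0, "ay": 0, "az": 0}, {"jaw": 1, "tx": 0.033, "ty": 0, "tz": 0.007, "ax": 0, "ay": 0, "az": 0}, {"jaw": 1, "tx": 0.039, "ty": 0, "tz": 0.009, "ax": 0, "ay": 0, "az": 0}, {"jaw": 1, "tx": 0.0453, "ty": 0, "tz": 0.0114, "ax": 0, "ay": 0, "az": 0}])

```text
time: 14.05
tool_pos: [0.6229, -0.297, 0.1235]
ee_rot: [3.136, -0.004, 0.728]
wrist_force: [2.3, 3.4, 2.4]
width: 0.094
```

```bash

python3 -c "
from h import *
print(theta(.004))
rows(arc(.004,-.115,np.arange(.62,.2,-.045)[:8],h=.0595))"
```

```text
0.659
at [ 0.0617 -0.1156] [ 0.6229 -0.297   0.1235] [ 3.136 -0.004  0.728] F [2.3 3.4 2.4] t 14.05
[{"jaw": 1, "tx": 0.0052, "ty": -0.0006, "tz": 0.0032, "ax": 0.006, "ay": -0.004, "az": 0.002}, {"jaw": 1, "tx": 0.0102, "ty": -0.0006, "tz": 0.0058, "ax": 0.006, "ay": -0.004, "az": 0.002}, {"jaw": 1, "tx": 0.0151, "ty": -0.0006, "tz": 0.0086, "ax": 0.006, "ay": -0.004, "az": 0.002}, {"jaw": 1, "tx": 0.0198, "ty": -0.0006, "tz": 0.0117, "ax": 0.006, "ay": -0.004, "az": 0.002}, {"jaw": 1, "tx": 0.0244, "ty": -0.0006, "tz": 0.0149, "ax": 0.006, "ay": -0.004, "az": 0.002}, {"jaw": 1, "tx": 0.0288, "ty": -0.0006, "tz": 0.0184, "ax": 0.006, "ay": -0.004, "az": 0.002}, {"jaw": 1, "tx": 0.0331, "ty": -0.0006, "tz": 0.022, "ax": 0.006, "ay": -0.004, "az": 0.002}, {"jaw": 1, "tx": 0.0372, "ty": -0.0007, "tz": 0.0259, "ax": 0.006, "ay": -0.004, "az": 0.002}]
```

>>> step_arm(steps=[{"jaw": 1, "tx": 0.0052, "ty": 0, "tz": 0.003, "ax": 0, "ay": 0, "az": 0}, {"jaw": 1, "tx": 0.0102, "ty": 0, "tz": 0.0058, "ax": 0, "ay": 0, "az": 0}, {"jaw": 1, "tx": 0.0151, "ty": 0, "tz": 0.0086, "ax": 0, "ay": 0, "az": 0}, {"jaw": 1, "tx": 0.0198, "ty": 0, "tz": 0.0117, "ax": 0, "ay": 0, "az": 0}, {"jaw": 1, "tx": 0.0244, "ty": 0, "tz": 0.0149, "ax": 0, "ay": 0, "az": 0}, {"jaw": 1, "tx": 0.0288, "ty": 0, "tz": 0.0184, "ax": 0, "ay": 0, "az": 0}, {"jaw": 1, "tx": 0.0331, "ty": 0, "tz": 0.022, "ax": 0, "ay": 0, "az": 0}, {"jaw": 1, "tx": 0.0372, "ty": 0, "tz": 0.0259, "ax": 0, "ay": 0, "az": 0}])

```text
time: 14.85
tool_pos: [0.6514, -0.2715, 0.0973]
ee_rot: [3.136, -0.005, 0.728]
wrist_force: [3.1, 4.3, 1.9]
width: 0.0938
```

```bash

python3 -c "
from h import *
print(theta(.004))
rows(arc(.004,-.115,[.25,.21,.17,.13,.09,.055,.025,.0],h=.058))"
```

```text
0.293
at [ 0.0999 -0.1155] [ 0.6514 -0.2715  0.0973] [ 3.136 -0.005  0.728] F [3.1 4.3 1.9] t 14.85
[{"jaw": 1, "tx": 0.0043, "ty": -0.0006, "tz": 0.0059, "ax": 0.006, "ay": -0.005, "az": 0.002}, {"jaw": 1, "tx": 0.0075, "ty": -0.0006, "tz": 0.0097, "ax": 0.006, "ay": -0.005, "az": 0.002}, {"jaw": 1, "tx": 0.0106, "ty": -0.0006, "tz": 0.0136, "ax": 0.006, "ay": -0.005, "az": 0.002}, {"jaw": 1, "tx": 0.0135, "ty": -0.0006, "tz": 0.0176, "ax": 0.006, "ay": -0.005, "az": 0.002}, {"jaw": 1, "tx": 0.0163, "ty": -0.0006, "tz": 0.0217, "ax": 0.006, "ay": -0.005, "az": 0.002}, {"jaw": 1, "tx": 0.0186, "ty": -0.0006, "tz": 0.0254, "ax": 0.006, "ay": -0.005, "az": 0.002}, {"jaw": 1, "tx": 0.0204, "ty": -0.0007, "tz": 0.0287, "ax": 0.006, "ay": -0.005, "az": 0.002}, {"jaw": 1, "tx": 0.0219, "ty": -0.0007, "tz": 0.0314, "ax": 0.006, "ay": -0.005, "az": 0.002}]
```

>>> step_arm(steps=[{"jaw": 1, "tx": 0.0043, "ty": 0, "tz": 0.0059, "ax": 0, "ay": 0, "az": 0}, {"jaw": 1, "tx": 0.0075, "ty": 0, "tz": 0.0097, "ax": 0, "ay": 0, "az": 0}, {"jaw": 1, "tx": 0.0106, "ty": 0, "tz": 0.0136, "ax": 0, "ay": 0, "az": 0}, {"jaw": 1, "tx": 0.0135, "ty": 0, "tz": 0.0176, "ax": 0, "ay": 0, "az": 0}, {"jaw": 1, "tx": 0.0163, "ty": 0, "tz": 0.0217, "ax": 0, "ay": 0, "az": 0}, {"jaw": 1, "tx": 0.0186, "ty": 0, "tz": 0.0254, "ax": 0, "ay": 0, "az": 0}, {"jaw": 1, "tx": 0.0204, "ty": 0, "tz": 0.0287, "ax": 0, "ay": 0, "az": 0}, {"jaw": 1, "tx": 0.0215, "ty": 0, "tz": 0.0305, "ax": 0, "ay": 0, "az": 0}])

```text
time: 15.65
tool_pos: [0.6666, -0.2581, 0.0662]
ee_rot: [3.137, -0.002, 0.727]
wrist_force: [-0.2, 0.3, -0.2]
width: 0.0939
```

```bash

python3 -c "
from h import *
print(theta(.004))
rows([(.130,-.1155,.066),(.145,-.1155,.10),(.145,-.1155,.19),(-.04,-.115,.19),(-.04,-.115,.04)])"
```

```text
0.031
at [ 0.1203 -0.1155] [ 0.6666 -0.2581  0.0662] [ 3.137e+00 -2.000e-03  7.270e-01] F [-0.2  0.3 -0.2] t 15.65
[{"jaw": 1, "tx": 0.0097, "ty": -0.0, "tz": 0.0002, "ax": 0.005, "ay": -0.002, "az": 0.001}, {"jaw": 1, "tx": 0.0248, "ty": 0.0002, "tz": -0.0337, "ax": 0.005, "ay": -0.002, "az": 0.001}, {"jaw": 1, "tx": 0.025, "ty": 0.0006, "tz": -0.1237, "ax": 0.005, "ay": -0.002, "az": 0.001}, {"jaw": 1, "tx": -0.16, "ty": -0.0001, "tz": -0.1242, "ax": 0.005, "ay": -0.002, "az": 0.001}, {"jaw": 1, "tx": -0.1603, "ty": -0.0009, "tz": 0.0258, "ax": 0.005, "ay": -0.002, "az": 0.001}]
```

>>> step_arm(steps=[{"jaw": 1, "tx": 0.003, "ty": 0, "tz": 0, "ax": 0.005, "ay": 0, "az": 0}, {"jaw": 1, "tx": 0.02, "ty": 0, "tz": -0.01, "ax": 0.005, "ay": 0, "az": 0}, {"jaw": 1, "tx": 0.02, "ty": 0, "tz": -0.06, "ax": 0.005, "ay": 0, "az": 0}, {"jaw": 1, "tx": -0.01, "ty": 0, "tz": -0.1, "ax": 0.005, "ay": 0, "az": 0}, {"jaw": 1, "tx": -0.06, "ty": 0, "tz": -0.1, "ax": 0.005, "ay": 0, "az": 0}, {"jaw": 1, "tx": -0.11, "ty": 0, "tz": -0.1, "ax": 0.005, "ay": 0, "az": 0}, {"jaw": 1, "tx": -0.155, "ty": 0, "tz": -0.1, "ax": 0.005, "ay": 0, "az": 0}, {"jaw": 1, "tx": -0.155, "ty": 0, "tz": -0.1, "ax": 0.005, "ay": 0, "az": 0}])

```text
time: 16.45
tool_pos: [0.5457, -0.3658, 0.1669]
ee_rot: [3.141, 0.001, 0.719]
wrist_force: [0.5, 1.5, -0.5]
width: 0.0938
```

```bash

python3 -c "
from h import *
for n in('scene','top'):
    p,d=snapshot(n);P=cloud(n,d);b=tobar(P)
    for y in(.117,-.115):
        m=(abs(b[:,0]-.065)<.075)&(abs(b[:,1]-y)<.1)&(P[:,2]>.062)&(P[:,2]<.076);c,s,a=rect(P[m]);print(n,tobar(c).round(4),s,a,np.percentile(b[m],[1,99],axis=0).round(3).tolist())
rows([(-.035,-.115,.15),(-.035,-.115,.024)])"
```

```text
scene [0.057  0.1166] [0.1127 0.1582] 0.726 [[0.001, 0.038], [0.113, 0.195]]
scene [ 0.0576 -0.1154] [0.113  0.1595] 0.727 [[0.001, -0.194], [0.114, -0.038]]
top [0.0562 0.1175] [0.1133 0.1536] 0.726 [[0.0, 0.041], [0.113, 0.194]]
top [ 0.0578 -0.1156] [0.114  0.1542] 0.722 [[0.001, -0.191], [0.113, -0.039]]
at [-0.0365 -0.1155] [ 0.5494 -0.3621  0.1666] [ 3.141e+00 -2.000e-03  7.240e-01] F [ 0.3 -0.3  0. ] t 16.55
[{"jaw": 1, "tx": 0.0015, "ty": -0.0005, "tz": 0.0166, "ax": 0.0, "ay": -0.002, "az": -0.002}, {"jaw": 1, "tx": 0.0012, "ty": -0.0005, "tz": 0.1426, "ax": 0.0, "ay": -0.002, "az": -0.002}]
```

>>> step_arm(steps=[{"jaw": 1, "tx": 0, "ty": 0, "tz": 0.03, "ax": 0, "ay": 0, "az": 0}, {"jaw": 1, "tx": 0, "ty": 0, "tz": 0.06, "ax": 0, "ay": 0, "az": 0}, {"jaw": 1, "tx": 0, "ty": 0, "tz": 0.09, "ax": 0, "ay": 0, "az": 0}, {"jaw": 1, "tx": 0, "ty": 0, "tz": 0.115, "ax": 0, "ay": 0, "az": 0}, {"jaw": 1, "tx": 0, "ty": 0, "tz": 0.132, "ax": 0, "ay": 0, "az": 0}, {"jaw": 1, "tx": 0, "ty": 0, "tz": 0.14, "ax": 0, "ay": 0, "az": 0}, {"jaw": 1, "tx": 0.005, "ty": 0, "tz": 0.142, "ax": 0, "ay": 0, "az": 0}, {"jaw": 1, "tx": 0.012, "ty": 0, "tz": 0.142, "ax": 0, "ay": 0, "az": 0}])

```text
time: 17.35
tool_pos: [0.5596, -0.3537, 0.0253]
ee_rot: [3.14, -0.002, 0.725]
wrist_force: [0.2, 0.1, 0.8]
width: 0.0936
```

```bash

python3 -c "
from h import *
rows([(-.005,-.1155,.024),(.06,-.1155,.024),(.125,-.1155,.024)])"
```

```text
at [-0.0233 -0.116 ] [ 0.5596 -0.3537  0.0253] [ 3.14e+00 -2.00e-03  7.25e-01] F [0.2 0.1 0.8] t 17.35
[{"jaw": 1, "tx": 0.0183, "ty": -0.0006, "tz": 0.0013, "ax": 0.001, "ay": -0.002, "az": -0.001}, {"jaw": 1, "tx": 0.0833, "ty": -0.0006, "tz": 0.0015, "ax": 0.001, "ay": -0.002, "az": -0.001}, {"jaw": 1, "tx": 0.1483, "ty": -0.0007, "tz": 0.0016, "ax": 0.001, "ay": -0.002, "az": -0.001}]
```

>>> step_arm(steps=[{"jaw": 1, "tx": 0.007, "ty": 0, "tz": 0.0013, "ax": 0, "ay": 0, "az": 0}, {"jaw": 1, "tx": 0.012, "ty": 0, "tz": 0.0013, "ax": 0, "ay": 0, "az": 0}, {"jaw": 1, "tx": 0.016, "ty": 0, "tz": 0.0013, "ax": 0, "ay": 0, "az": 0}, {"jaw": 1, "tx": 0.021, "ty": 0, "tz": 0.0013, "ax": 0, "ay": 0, "az": 0}, {"jaw": 1, "tx": 0.028, "ty": 0, "tz": 0.0013, "ax": 0, "ay": 0, "az": 0}, {"jaw": 1, "tx": 0.036, "ty": 0, "tz": 0.0013, "ax": 0, "ay": 0, "az": 0}, {"jaw": 1, "tx": 0.044, "ty": 0, "tz": 0.0013, "ax": 0, "ay": 0, "az": 0}, {"jaw": 1, "tx": 0.052, "ty": 0, "tz": 0.0013, "ax": 0, "ay": 0, "az": 0}])

```text
time: 18.15
tool_pos: [0.5979, -0.3212, 0.0254]
ee_rot: [3.138, 0.001, 0.723]
wrist_force: [-4.0, -3.0, 3.6]
width: 0.0941
```

```bash

python3 -c "
from h import *
rows([(.125,-.1155,.024)])"
```

```text
at [ 0.0269 -0.1171] [ 0.5979 -0.3212  0.0254] [3.138e+00 1.000e-03 7.230e-01] F [-4.  -3.   3.6] t 18.15
[{"jaw": 1, "tx": 0.0981, "ty": -0.0019, "tz": 0.0013, "ax": 0.003, "ay": 0.001, "az": -0.002}]
```

>>> step_arm(steps=[{"jaw": 1, "tx": 0.011, "ty": 0, "tz": 0.001, "ax": 0, "ay": 0, "az": -0.002}, {"jaw": 1, "tx": 0.022, "ty": 0, "tz": 0.001, "ax": 0, "ay": 0, "az": -0.002}, {"jaw": 1, "tx": 0.033, "ty": 0, "tz": 0.001, "ax": 0, "ay": 0, "az": -0.002}, {"jaw": 1, "tx": 0.044, "ty": 0, "tz": 0.001, "ax": 0, "ay": 0, "az": -0.002}, {"jaw": 1, "tx": 0.055, "ty": 0, "tz": 0.001, "ax": 0, "ay": 0, "az": -0.002}, {"jaw": 1, "tx": 0.066, "ty": 0, "tz": 0.001, "ax": 0, "ay": 0, "az": -0.002}, {"jaw": 1, "tx": 0.077, "ty": 0, "tz": 0.001, "ax": 0, "ay": 0, "az": -0.002}, {"jaw": 1, "tx": 0.085, "ty": 0, "tz": 0.001, "ax": 0, "ay": 0, "az": -0.002}])

```text
time: 18.95
tool_pos: [0.6611, -0.2662, 0.0254]
ee_rot: [3.137, 0.004, 0.725]
wrist_force: [-3.9, -3.4, 4.1]
width: 0.0942
```

```bash
cat >chk.py <<'E'
from h import *
for n in('scene','top'):
    p,d=snapshot(n);P=cloud(n,d);b=tobar(P)
    m=(b[:,0]>.1)&(b[:,0]<.27)&(abs(b[:,1]+.117)<.1)&(P[:,2]>.062)&(P[:,2]<.076)
    e=m&(b[:,0]>np.percentile(b[m,0],97)-.02)
    ys=np.arange(-.18,-.05,.01);xs=[np.percentile(b[e&(abs(b[:,1]-y)<.006),0],90) if (e&(abs(b[:,1]-y)<.006)).sum()>2 else np.nan for y in ys];k=np.isfinite(xs)
    f=(b[:,0]>.22)&(b[:,0]<.29)&(P[:,2]>.034)&(P[:,2]<.046);
    fx=[np.percentile(b[f&(abs(b[:,1]-y)<.01),0],5) for y in(-.3,-.25,-.02,.03,.08)]
    print(n,"far edge x=a+by:",np.polyfit(ys[k],np.array(xs)[k],1).round(4),"y ext",np.percentile(b[m,1],[1,99]).round(3),"fence",np.round(fx,4))
rows([(.131,-.117,.024)])
E
python3 chk.py
```

```text
scene far edge x=a+by: [-0.0017  0.2325] y ext [-0.195 -0.039] fence [0.2483 0.2479 0.2489 0.2487 0.2489]
top far edge x=a+by: [-0.0061  0.2326] y ext [-0.192 -0.04 ] fence [0.2505 0.2485 0.2494 0.2493 0.2487]
at [ 0.1125 -0.1178] [ 0.6624 -0.265   0.0252] [3.137e+00 1.000e-03 7.260e-01] F [-0.3 -0.8 -0.2] t 19.05
[{"jaw": 1, "tx": 0.0185, "ty": -0.0009, "tz": 0.0012, "ax": 0.005, "ay": 0.001, "az": -0.0}]
```

>>> step_arm(steps=[{"jaw": 1, "tx": 0.006, "ty": 0, "tz": 0.001, "ax": 0, "ay": 0, "az": 0}, {"jaw": 1, "tx": 0.011, "ty": 0, "tz": 0.001, "ax": 0, "ay": 0, "az": 0}, {"jaw": 1, "tx": 0.014, "ty": 0, "tz": 0.001, "ax": 0, "ay": 0, "az": 0}, {"jaw": 1, "tx": 0.0165, "ty": 0, "tz": 0.001, "ax": 0, "ay": 0, "az": 0}, {"jaw": 1, "tx": 0.0185, "ty": 0, "tz": 0.001, "ax": 0, "ay": 0, "az": 0}, {"jaw": 1, "tx": 0.0185, "ty": 0, "tz": 0.001, "ax": 0, "ay": 0, "az": 0}])

```text
time: 19.65
tool_pos: [0.6741, -0.2555, 0.0251]
ee_rot: [3.136, 0.006, 0.725]
wrist_force: [-6.7, -5.6, 4.0]
width: 0.0938
```

```bash
python3 chk.py
```

```text
scene far edge x=a+by: [0.0014 0.25  ] y ext [-0.195 -0.04 ] fence [0.2484 0.2477 0.2495 0.249  0.2487]
top far edge x=a+by: [-0.0016  0.2484] y ext [-0.193 -0.041] fence [0.2509 0.248  0.2493 0.2493 0.2488]
at [ 0.1275 -0.1186] [ 0.6741 -0.2555  0.0251] [3.136 0.006 0.725] F [-7.4 -5.9  5.2] t 19.75
[{"jaw": 1, "tx": 0.0035, "ty": -0.0016, "tz": 0.0011, "ax": 0.005, "ay": 0.006, "az": -0.001}]
```

>>> step_arm(steps=[{"jaw": 1, "tx": 0.005, "ty": 0, "tz": 0.001, "ax": 0, "ay": 0, "az": 0}, {"jaw": 1, "tx": 0.006, "ty": 0, "tz": 0.001, "ax": 0, "ay": 0, "az": 0}, {"jaw": 1, "tx": 0.007, "ty": 0, "tz": 0.001, "ax": 0, "ay": 0, "az": 0}, {"jaw": 1, "tx": 0.007, "ty": 0, "tz": 0.001, "ax": 0, "ay": 0, "az": 0}])

```text
time: 20.15
tool_pos: [0.6739, -0.2558, 0.0251]
ee_rot: [3.139, 0.018, 0.725]
wrist_force: [-15.5, -9.4, 6.9]
width: 0.0941
```

```bash
python3 chk.py
```

```text
scene far edge x=a+by: [-0.0065  0.2491] y ext [-0.195 -0.041] fence [0.248  0.2478 0.25   0.2487 0.2488]
top far edge x=a+by: [-0.0051  0.248 ] y ext [-0.193 -0.041] fence [0.2507 0.248  0.2495 0.2492 0.2485]
at [ 0.1272 -0.1187] [ 0.6739 -0.2558  0.025 ] [3.139 0.018 0.724] F [-14.9 -10.4   8.1] t 20.25
[{"jaw": 1, "tx": 0.0038, "ty": -0.0017, "tz": 0.001, "ax": 0.003, "ay": 0.018, "az": -0.002}]
```

>>> step_arm(steps=[{"jaw": 1, "tx": 0.003, "ty": 0, "tz": 0, "ax": 0, "ay": 0, "az": 0}, {"jaw": 1, "tx": -0.002, "ty": 0, "tz": 0, "ax": 0, "ay": 0.01, "az": 0}, {"jaw": 1, "tx": -0.012, "ty": 0, "tz": 0, "ax": 0, "ay": 0.018, "az": 0}, {"jaw": 1, "tx": -0.035, "ty": 0, "tz": -0.005, "ax": 0, "ay": 0.018, "az": 0}, {"jaw": 1, "tx": -0.05, "ty": 0, "tz": -0.045, "ax": 0, "ay": 0.018, "az": 0}, {"jaw": 1, "tx": -0.05, "ty": 0, "tz": -0.095, "ax": 0, "ay": 0.018, "az": 0}, {"jaw": 1, "tx": -0.05, "ty": 0, "tz": -0.145, "ax": 0, "ay": 0.018, "az": 0}, {"jaw": 1, "tx": -0.09, "ty": 0.01, "tz": -0.18, "ax": 0, "ay": 0.018, "az": 0}])

```text
time: 21.05
tool_pos: [0.6199, -0.3148, 0.209]
ee_rot: [3.133, -0.005, 0.731]
wrist_force: [0.8, -0.7, 0.6]
width: 0.094
```

```bash
python3 chk.py; python3 -c "
from h import *
rows([(-.2,-.15,.22)])"
```

```text
scene far edge x=a+by: [0.0044 0.2505] y ext [-0.196 -0.04 ] fence [0.248  0.2478 0.25   0.2495 0.2483]
top far edge x=a+by: [-0.0044  0.2481] y ext [-0.193 -0.041] fence [0.2512 0.2484 0.2495 0.2489 0.2486]
at [ 0.0409 -0.131 ] [ 0.6176 -0.3224  0.2129] [ 3.124e+00 -3.000e-03  7.210e-01] F [0.6 0.1 0.4] t 21.15
[{"jaw": 1, "tx": 0.0895, "ty": -0.0179, "tz": 0.1889, "ax": 0.018, "ay": -0.003, "az": -0.005}]
at [ 0.0409 -0.131 ] [ 0.6176 -0.3224  0.2129] [ 3.124e+00 -3.000e-03  7.210e-01] F [0.6 0.1 0.4] t 21.15
[{"jaw": 1, "tx": -0.2408, "ty": 0.0203, "tz": -0.0074, "ax": 0.018, "ay": -0.003, "az": -0.005}]
```

Retreating clear of the scene for a last look.

>>> step_arm(steps=[{"jaw": 1, "tx": -0.05, "ty": 0.01, "tz": -0.007, "ax": 0.01, "ay": 0, "az": 0}, {"jaw": 1, "tx": -0.1, "ty": 0.02, "tz": -0.007, "ax": 0.01, "ay": 0, "az": 0}, {"jaw": 1, "tx": -0.15, "ty": 0.02, "tz": -0.007, "ax": 0.01, "ay": 0, "az": 0}, {"jaw": 1, "tx": -0.2, "ty": 0.02, "tz": -0.007, "ax": 0.01, "ay": 0, "az": 0}, {"jaw": 1, "tx": -0.24, "ty": 0.02, "tz": -0.007, "ax": 0.01, "ay": 0, "az": 0}, {"jaw": 1, "tx": -0.26, "ty": 0.02, "tz": -0.007, "ax": 0.01, "ay": 0, "az": 0}, {"jaw": 1, "tx": -0.26, "ty": 0.02, "tz": -0.007, "ax": 0.01, "ay": 0, "az": 0}, {"jaw": 1, "tx": -0.26, "ty": 0.02, "tz": -0.007, "ax": 0.01, "ay": 0, "az": 0}])

```text
time: 21.95
tool_pos: [0.4361, -0.508, 0.2186]
ee_rot: [3.135, -0.005, 0.721]
wrist_force: [1.2, 0.8, 0.3]
width: 0.0943
```

```bash
python3 -c "
from h import *
ims=[]
for n in('scene','top'):
    p,d=snapshot(n);P=cloud(n,d);b=tobar(P);z=P[:,2];ims.append(p)
    for X,Y,h in((.0575,.1177,.07),(.194,-.117,.07)):
        m=(abs(b[:,0]-X)<.075)&(abs(b[:,1]-Y)<.1)&(z>.062)&(z<.078);c,s,a=rect(P[m]);print(n,tobar(c).round(4),s,a)
    for q in('blank','tote','tube','spanner'):
        for s in silhouettes(n,q)[:1]:
            Q=cloud(n,d,s['pixels']);zt=np.percentile(Q[:,2],95);print(n,q,*rect(Q[Q[:,2]>zt-(.008 if zt>.02 else .02)]))
a,b=ims
cv2.imwrite('pics/end.png',np.hstack([cv2.resize(x[:,:,::-1],(400,400),interpolation=cv2.INTER_CUBIC) for x in(a[150:390,100:340],b[40:280,190:430])]))
print([(n,round(s['confidence'],2),s['rect']) for n in('scene','top') for s in silhouettes(n,'stamp')])
"
```

```text
scene [0.0568 0.1171] [0.1129 0.162 ] 0.722
scene [ 0.1943 -0.1178] [0.1135 0.1589] 0.728
scene blank [ 0.5547 -0.2083] [0.0338 0.0349] 0.063
scene tote [0.4382 0.088 ] [0.1167 0.1192] 0.786
scene tube [ 0.5354 -0.4707] [0.0321 0.1131] 0.386
scene spanner [ 0.3673 -0.2765] [0.0383 0.1797] 1.182
top [0.0563 0.1176] [0.113  0.1533] 0.724
top [ 0.194  -0.1171] [0.113  0.1538] 0.725
top blank [ 0.5526 -0.2079] [0.0344 0.0343] 1.092
top tote [0.4364 0.0894] [0.1154 0.1091] 0.775
top tube [ 0.5357 -0.4698] [0.0308 0.1125] 0.397
top spanner [ 0.3639 -0.2765] [0.037  0.1716] 1.18
[('scene', 0.78, [248.5, 238.9, 314.3, 311.2]), ('scene', 0.35, [126.5, 222.1, 170.7, 262.1]), ('top', 0.65, [300.9, 99.8, 365.1, 157.6])]
```

View pics/end.png

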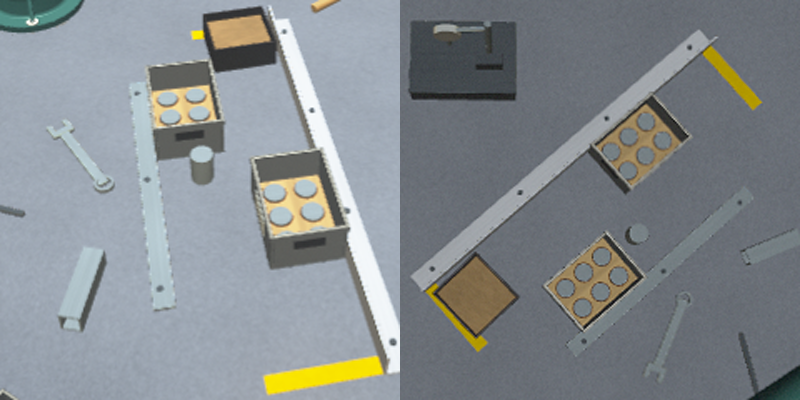

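The end picture shows the right crate square against the fence, at (300,205) in the left half and (640,142) in the right half. The left crate is back at the bar, and the blank, tote, tube and spanner stand where they were.

```bash
python3 -c "
from bench import *
print(close_job())"
```

```text
the job is handed in; nothing more can be done
None
```

I tipped both crates, left then right, and let each back down flat. I then pushed the right crate square against the dispatch fence and handed the job in. **I never saw the stamp itself**, so the choice of the right crate rests on the detection network alone.

- **Tipping:** I tipped each crate to about 1.03–1.05 rad with both fingertips high on its far wall. I let each down with the fingers following and the force fading to zero. Both were back within about 1–2 mm of where they started.
- **Which crate has the stamp:** the geometry and the pictures both showed that a crate's underside faces away from both cameras at this tilt. When asked for "stamp", the network's best answer was the right crate every time, in both cameras, with confidence 0.62–0.91. It gave two weaker false hits, on the blank (0.50) and the spanner (0.35). There was no independent check.
- **Pushing to the fence:** the crate stopped against the fence under about 18 N and did not move further. The final fit puts its far side at the fence face within about 1 mm. Its angle was 0.725–0.728 rad against 0.727 for the fence. Edge fits on individual pictures scattered by up to 0.0065 rad, which looks like noise.
- **Everything else:** the left crate, blank, tote, tube and spanner showed no movement beyond measuring noise. I did not re-measure the brush, oil and scriber, but nothing went near them. The job took about 22 s plus camera time.
- **Failed checks:** my first depth-based tilt estimate gave unusable values, so I replaced it with corner projection and fingertip geometry. One move call was refused for missing fields and did nothing.

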